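# Load the drive carousel

## Robot

A 6-joint arm with a two-finger parallel gripper is mounted at the origin on the work surface. World frame = base frame: x ahead of the robot, y to its left, z up, the work surface at z = 0. Lengths are in mm, angles in rad, forces in N, time in s.
With the tool pointing down it reaches from about 400 to 925 mm from the base axis. Payload 12.5 kg.
Tool frame: the origin (TCP) lies midway between the tips of the shut fingers; the grasp point (between the pads) lies 19 mm behind it; z points along the fingers, y is the line along which they close (so a half turn about z gives the same grasp; the last joint's range is limited). The gripper opens to 95 mm and grips with 3 to 60 N. Pads are 20 mm wide; open, the fingers measure 119 mm over their backs; the gripper's body (75 mm by 180 mm) begins 59 mm behind the grasp point.
Start: joints at [1.233, 0.491, 1.559, -0, 1.092, -0.106], TCP at [143.563, 608.306, 214.661] pointing down, gripper open.
Joint ranges: [-3.1, 3.1], [-0.84, 2.19], [0.05, 2.79], [-1.13, 4.28], [0.06, 2.93], [-2.69, 2.69]. Speed limits (rad/s): [2.22, 2.22, 2.79, 3.14, 3.14, 3.14].

## Interface

Orientations are given as [roll, pitch, yaw] about the fixed x, y, z axes, in that order (R = Rz(yaw) Ry(pitch) Rx(roll)).
In Python, from cell import state, read_camera, camera_info, env gives the robot as it stands.
- The arm moves only by the tool move_arm, never from a script. Its argument "commands" is a list of rows, each a list of 3 entries, a list of its own where there are three numbers: the shift along the world's x, y, z in cm, then the turn, a rotation vector about the world's x, y, z in degrees, then the opening, from 0 (shut) to 1 (fully open). A call has 1 to 10 rows; each row shifts and turns the commanded pose from where the row before left it; what a row does not reach is not made up. A row lasts 1/10 s, in which the tool goes at most 50 mm and 8.59 degrees, less where a joint would pass 70% of its speed; a pose out of reach is approached as far as the arm can. A call with a gripper value outside its range is refused whole. The fingers move at their own pace and stop on an object; the grip force is fixed at half the most. Time passes only in rows, so rows that do not move let the fingers close. It gives the time, the measured TCP pose, the force, the opening and the grip force at its end, in the units of the state.
- state(): the state, without advancing time (a new reading comes with each control period).
- read_camera(name): name is "side" or "top" or "wrist"; returns the picture (420x560x3 uint8, blue, green, red); there is no depth.
- camera_info(name): a dict with "K" (3x3 intrinsics, pixels), "cam_to_world" (4x4, takes a point from camera to world coordinates). Camera axes: x right, y down, z forward; pixel columns grow to the right and rows downward; lengths in mm; the calibration is good to about 2 mm. The wrist camera is an equidistant fisheye: a pixel r from the principal point sees the ray r / f radians off the axis. A picture is of the moment at which its call begins: read the wrist's pose just before it. camera_info takes no time and is no camera call; for the wrist camera it gives the pose at the moment of the call.
- env.job_done(): hands the job in; it is judged then, once.
The state is a dict: "t": time; "joints": joint angles; "qvel": joint speeds; "tau": joint torques, N m; "eef_pos": TCP position; "tcp_rot": TCP orientation; "ft_force": force on the tool from outside, world axes, zero at the start; "moment": the same for the moment, N m; "opening": opening from 0.0 (shut) to 1.0 (fully open); "grip_force": force on a finger pad.
Only numpy, scipy, OpenCV 4.12 (cv2) and the standard library are available. Lean on these libraries where they do the work, as an engineer would, in place of code of your own. Each camera call takes 0.05 s, during which the arm holds its last target. There are 200 camera calls.

## Task

The carousel has been left stopped between two holes: turn it on until its spring pin drops home and a tray stands at the loading opening. Then take every portable drive off its pile, lay one flat in each tray through the opening, and after each drive draw the pin up by its knob, carry the wheel round to the next hole and let the pin drop in. Finish with every drive lying in a tray under the guard, an empty tray at the opening and the pin fully home, and leave the other things on the desk where they are.

Things in the scene. Friction and masses are not known exactly. Their poses are not given: they have to be found in the camera images.
- drive1_mid (a point): A portable drive, one of up to four alike: flat aluminium slab 96 x 52 x 14 mm, 0.14 kg. This point is its very centre (7 mm above its underside); x along its 96 mm length, y along its 52 mm width, z up. It lies on the table; drive2, if present, lies flat on top of it (lift that one first). Always present.
- drive2_mid (a point): A portable drive, one of up to four alike: flat aluminium slab 96 x 52 x 14 mm, 0.14 kg. This point is its very centre (7 mm above its underside); x along its 96 mm length, y along its 52 mm width, z up. Starts stacked on drive1, roughly in line with it. May be absent.
- drive3_mid (a point): A portable drive, one of up to four alike: flat aluminium slab 96 x 52 x 14 mm, 0.14 kg. This point is its very centre (7 mm above its underside); x along its 96 mm length, y along its 52 mm width, z up. Starts on top of the black network box (netbox); drive4, if present, lies flat on top of it. Always present.
- drive4_mid (a point): A portable drive, one of up to four alike: flat aluminium slab 96 x 52 x 14 mm, 0.14 kg. This point is its very centre (7 mm above its underside); x along its 96 mm length, y along its 52 mm width, z up. Starts stacked on drive3, roughly in line with it. May be absent.
- netbox: Loose black network box, 130 x 130 x 28 mm, 0.6 kg, on which drive3 starts. Origin: centre of its underside. Need not be handled.
- machine: Drive carousel fixed to the table, base 350 x 350 x 14 mm; origin on the wheel's axis at table level. Over the wheel a clear plastic guard 350 x 350 mm, underside 60 mm and top 66 mm above the table, on corner posts. The loading opening is a notch in the guard on the -x side: 140 mm wide (along y), from the edge to 54 mm from the axis. Under the guard a drive in a tray has 12 mm of air.
- opening (a point): Fixed point at the loading opening, 112 mm from the axis on the machine's -x side, 34 mm above the table: where the centre of a tray's floor stands when that tray is squarely at the opening. Axes as the machine's.
- hub (a point): Fixed point on the wheel's upright axis at the top of the guard (66 mm above the table). Around it on the guard lies the steel index ring (12 mm thick) with five pin holes 72 degrees apart, two of them 36 degrees either side of the opening.
- carousel (a joint): Angle of the wheel, rad, anticlockwise from above, several turns free either way. At every multiple of 2 pi / 5 (72 degrees) the pin is over a hole and a tray stands squarely at the opening: tray0 at 0, tray1 at 72, tray2 at 144 degrees and so on. Friction 0.12 N m; it stays where left. It is turned by the crank arm above the guard, which carries the pin. Starts between two holes.
- pin (a joint): How far the spring pin is drawn up, m: 0 home in a hole (wheel locked), 0.011 nose riding on the index ring (as at the start), above that clear of the ring, 0.028 drawn fully up. The spring presses it down with 4 N (home) to 8 N (fully up). The round nose drops in by itself within about 3 degrees of a hole.
- knob (a point): Centre of the pin's black upright knob, a cylinder 22 mm in diameter and 32 mm tall (this point 114 mm above the table when home), on the crank arm 44 mm from the wheel's axis, at angle joint + 144 degrees anticlockwise from the machine's +x; the arm's top is 94 mm above the table. Lift the knob to draw the pin, carry it round the axis to turn the wheel.
- tray0 (a point): Centre of the floor (34 mm above the table) of one of the wheel's five trays, 112 mm from the axis, 72 degrees apart. The tray takes one drive lying flat with its length pointing to the axis: 103 x 59 mm inside, lips 7 mm high at both ends and at the corners, the middle 63 mm of both long sides open for fingers. The tray goes round with the wheel.
- tray1 (a point): Centre of the floor (34 mm above the table) of one of the wheel's five trays, 112 mm from the axis, 72 degrees apart. The tray takes one drive lying flat with its length pointing to the axis: 103 x 59 mm inside, lips 7 mm high at both ends and at the corners, the middle 63 mm of both long sides open for fingers. The tray goes round with the wheel.
- tray2 (a point): Centre of the floor (34 mm above the table) of one of the wheel's five trays, 112 mm from the axis, 72 degrees apart. The tray takes one drive lying flat with its length pointing to the axis: 103 x 59 mm inside, lips 7 mm high at both ends and at the corners, the middle 63 mm of both long sides open for fingers. The tray goes round with the wheel.
- tray3 (a point): Centre of the floor (34 mm above the table) of one of the wheel's five trays, 112 mm from the axis, 72 degrees apart. The tray takes one drive lying flat with its length pointing to the axis: 103 x 59 mm inside, lips 7 mm high at both ends and at the corners, the middle 63 mm of both long sides open for fingers. The tray goes round with the wheel.
- tray4 (a point): Centre of the floor (34 mm above the table) of one of the wheel's five trays, 112 mm from the axis, 72 degrees apart. The tray takes one drive lying flat with its length pointing to the axis: 103 x 59 mm inside, lips 7 mm high at both ends and at the corners, the middle 63 mm of both long sides open for fingers. The tray goes round with the wheel.
- mug: Bystander: a white mug; origin at its underside. To be left where it is.
- mouse: Bystander: a black computer mouse; origin at its underside. To be left where it is.
- screwjar: Bystander: a clear jar of screws; origin at its underside. To be left where it is.
- screwdriver: Bystander: a screwdriver; to be left where it is.
Mind the look-alikes: they are no part of the job. What is shaped like the part that bears drive4_mid but green is not meant.

How it is judged:
By the outcome, as a careful person would: the job done as asked, in the order asked, and still so for the second after the job is handed in, with the robot touching nothing.
Of drive2, drive4 only 1 to 2 are there at a start; the rules pass over those that are not, and their reading is None.
At some moment in a run one of netbox, drive1 may be knocked a few centimetres aside while the robot is not near it.
Once in a run the grip may slacken for a moment while it holds something.
It also fails if it takes over 210 s, if anything falls off the work surface, if the arm or the gripper's body presses on something with over 40 N, if the wrist force passes 120 N, or if a joint passes its speed limit or range.

## Working session

There is one attempt and no reset: what is moved stays moved. The work goes in short steps, Python scripts to look and compute and a tool call to move; the robot and the scene stay as the last step left them, time stands still between calls to the robot, and variables do not carry over. Pictures are saved under pics/ and viewed, at most 14 in all, crops included, and the job is handed in when it is done.

Besides the shell and the picture viewer there is one more tool, called by a JSON object that holds its "api" and its "payload", one argument or row to a line. move_arm: Moves the arm, as the interface text tells. Its arguments: {"type":"object","properties":{"commands":{"type":"array"}},"required":["commands"]}

```bash
ls; mkdir -p pics; cat > h.py <<'E'
import numpy as np, cv2
from cell import state, read_camera, camera_info, env
def ray(name,u,v,info=None):
    i=info or camera_info(name);K=np.array(i["K"]);T=np.array(i["cam_to_world"])
    x=(u-K[0,2])/K[0,0];y=(v-K[1,2])/K[1,1]
    if name=="wrist":
        r=np.hypot(x,y);d=np.array([np.sin(r)*x/max(r,1e-9),np.sin(r)*y/max(r,1e-9),np.cos(r)])
    else: d=np.array([x,y,1.])
    return T[:3,3],T[:3,:3]@d
def at(name,u,v,z,info=None):
    o,d=ray(name,u,v,info);return (o+d*(z-o[2])/d[2]).round(1)
def proj(name,p,info=None):
    i=info or camera_info(name);K=np.array(i["K"]);T=np.array(i["cam_to_world"])
    c=T[:3,:3].T@(np.array(p,float)-T[:3,3])
    if name=="wrist":
        s=np.hypot(c[0],c[1]);r=np.arctan2(s,c[2]);x,y=c[0]/s*r,c[1]/s*r
    else: x,y=c[0]/c[2],c[1]/c[2]
    return np.array([K[0,0]*x+K[0,2],K[1,1]*y+K[1,2]]).round(1)
def snap(name,fn,crop=None,s=1):
    im=read_camera(name)
    cv2.imwrite("pics/raw_"+fn,im)
    if crop: a,b,c,d=crop; im=im[b:d,a:c]
    if s!=1: im=cv2.resize(im,None,fx=s,fy=s,interpolation=cv2.INTER_CUBIC)
    cv2.imwrite("pics/"+fn,im); return im
E
python3 - <<'E'
from h import *
a=snap("top","top0.png",s=1.4)
b=snap("side","side0.png",s=1.4)
for n in("top","side","wrist"):
    i=camera_info(n);print(n,np.array(i["K"]).round(1).tolist(),np.array(i["cam_to_world"]).round(3).tolist())
print(state())
E
```

```text
pics
top [[396.3, 0.0, 272.1], [0.0, 396.3, 206.5], [0.0, 0.0, 1.0]] [[0.003, -0.999, 0.044, 427.869], [-1.0, -0.003, 0.002, 86.072], [-0.001, -0.044, -0.999, 1398.273], [0.0, 0.0, 0.0, 1.0]]
side [[400.4, 0.0, 275.7], [0.0, 400.4, 215.1], [0.0, 0.0, 1.0]] [[0.831, -0.336, 0.443, 10.054], [-0.556, -0.497, 0.666, -670.9], [-0.003, -0.8, -0.6, 771.305], [0.0, 0.0, 0.0, 1.0]]
wrist [[325.2, 0.0, 281.0], [0.0, 325.2, 219.7], [0.0, 0.0, 1.0]] [[0.229, 0.942, 0.244, 75.173], [0.973, -0.222, -0.058, 623.787], [-0.001, 0.25, -0.968, 383.576], [0.0, 0.0, 0.0, 1.0]]
{'t': 0.1, 'joints': array([ 1.23341434e+00,  4.91528534e-01,  1.55938809e+00,  1.45800502e-05,
        1.09169461e+00, -1.05627252e-01]), 'qvel': array([ 2.39321891e-05, -2.10695149e-03, -3.37344231e-03, -1.80590490e-03,
       -1.58066875e-03, -6.24573218e-04]), 'tau': array([ 3.33020238e-03, -6.13623691e+01, -2.58606952e+01,  6.94450387e-02,
        4.70322417e-02, -8.16655893e-05]), 'eef_pos': array([143.47393098, 608.0912491 , 214.10215019]), 'tcp_rot': array([-3.14058111e+00, -1.20249482e-04,  2.90983113e+00]), 'ft_force': array([ 0.30867462, -0.53278217, -0.42847567]), 'moment': array([-0.0023385 , -0.00722402,  0.02200528]), 'grip_force': 0.0, 'opening': 1.0005922839539196}
```

View pics/top0.png

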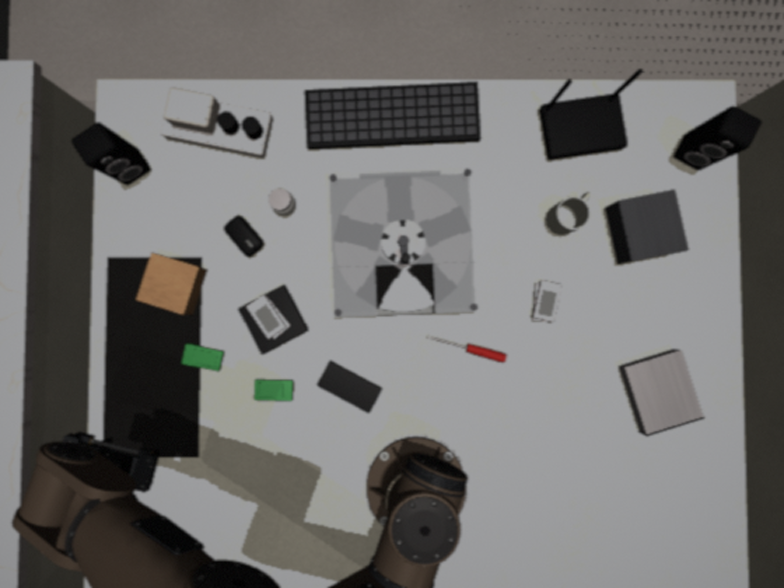

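View pics/side0.png

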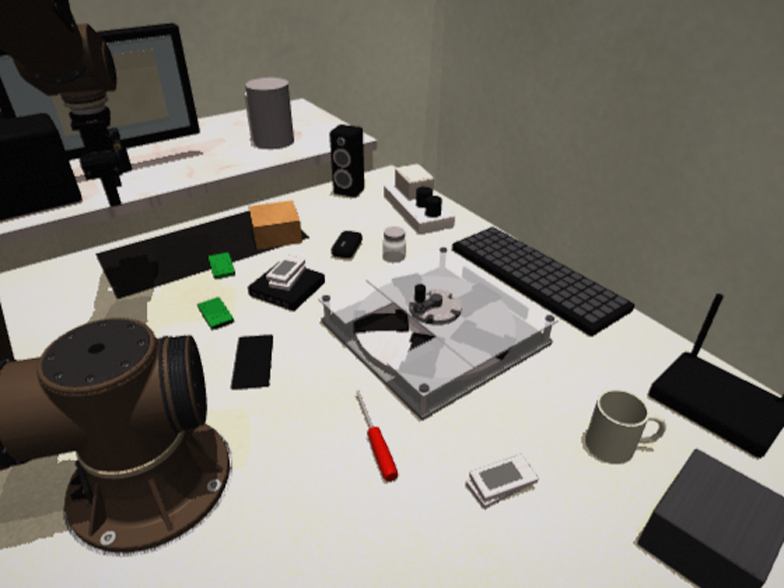

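The top view shows the machine centred near (403,243), with its opening toward the robot. One drive pile is at (546,300) and the netbox pile is at (267,317). The green slabs at (203,357) and (273,390) are look-alikes. I'll enlarge both piles and the crank.

```bash
python3 - <<'E'
from h import *
t=cv2.imread("pics/raw_top0.png");s=cv2.imread("pics/raw_side0.png")
def c(im,a,b,w,h,k): return cv2.resize(im[b:b+h,a:a+w],None,fx=k,fy=k,interpolation=cv2.INTER_CUBIC)
A=c(t,165,195,66,50,6);B=c(t,360,190,66,50,6);C=c(t,232,118,110,110,3.6)[:300,:396]
C=c(t,255,148,66,50,6);D=c(s,215,185,132,100,3)
cv2.imwrite("pics/c1.png",np.vstack([np.hstack([A,B]),np.hstack([C,D])]))
E
```

```text
(no output)
```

View pics/c1.png

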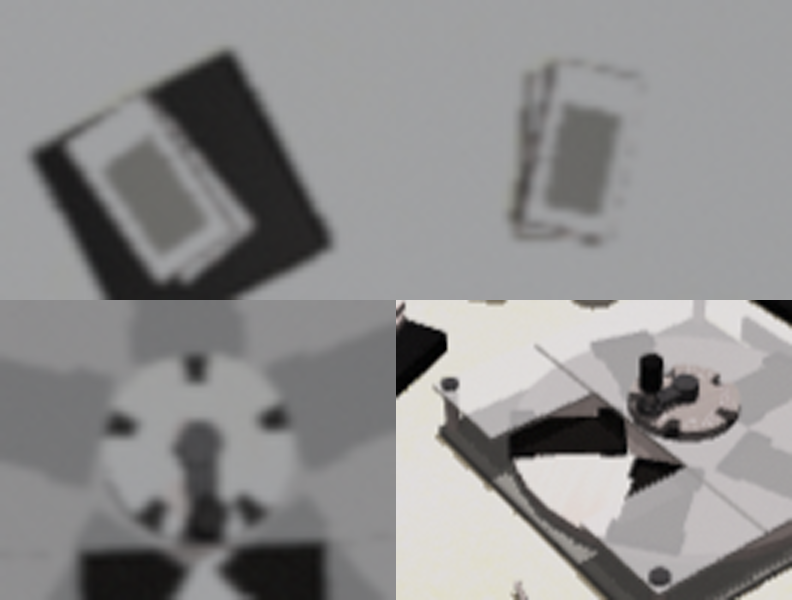

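```bash
python3 - <<'E'
from h import *
P=[(333,178),(467,172),(473,307),(338,313)]
p=np.array([at("top",u/1.4,v/1.4,70) for u,v in P]);print(p,p.mean(0))
print("hub",at("top",288,170.8,94),"knob",at("top",289.2,183.8,141))
def crop(u,v,a,b):return a+u/6,b+v/6
# drive4 corners (crop A), z=56 ; drive2 label corners
for n,q,a,b,z in(("d4 label",[(150,133),(215,225),(158,258),(103,166)],165,195,56),("d4",[(143,97),(255,222),(165,282),(66,145)],165,195,56),("d2 label",[(562,104),(622,112),(602,216),(545,205)],360-66,190,28)):
    r=np.array([at("top",*crop(u,v,a,b),z) for u,v in q]);print(n,r.tolist(),r.mean(0))
E
```

```text
[[ 754.6  204.7   70. ]
 [ 770.  -119.3   70. ]
 [ 443.7 -132.3   70. ]
 [ 428.5  190.6   70. ]] [599.2    35.925  70.   ]
hub [603.3  35.7  94. ] knob [555.4  33.7 141. ]
d4 label [[449.7, 366.1, 56.0], [397.9, 328.8, 56.0], [379.3, 360.7, 56.0], [431.0, 392.4, 56.0]] [414.475 362.     56.   ]
d4 [[470.0, 370.3, 56.0], [399.7, 306.3, 56.0], [365.8, 356.6, 56.0], [442.7, 413.4, 56.0]] [419.55 361.65  56.  ]
d2 label [[486.1, -311.7, 28.0], [481.5, -346.2, 28.0], [421.6, -334.1, 28.0], [427.8, -301.4, 28.0]] [ 454.25 -323.35   28.  ]
```

All four drives are present: two on the table pile and two on the netbox. The machine's centre is about (600,36) with a yaw of about 2.6°, and the knob sits about halfway between two holes. I'm moving over it for a close look.

{"api": "move_arm", "payload": {
  "commands": [
    [[2.6, -3.8, 0.8], [0, 0, 1.5], 1],
    [[2.6, -3.8, 0.8], [0, 0, 1.5], 1],
    [[2.6, -3.8, 0.8], [0, 0, 1.5], 1],
    [[2.6, -3.8, 0.8], [0, 0, 1.5], 1],
    [[2.6, -3.8, 0.8], [0, 0, 1.5], 1],
    [[2.6, -3.8, 0.8], [0, 0, 1.5], 1],
    [[2.6, -3.8, 0.8], [0, 0, 1.5], 1],
    [[2.6, -3.8, 0.8], [0, 0, 1.5], 1],
    [[2.6, -3.8, 0.8], [0, 0, 1], 1],
    [[2.6, -3.8, 0.8], [0, 0, 1], 1]
  ]
}}

```text
t: 1.1
eef_pos: [404.2, 226.5, 295.0]
tcp_rot: [3.142, -0.0, -3.128]
ft_force: [1.2, 0.5, -0.9]
opening: 1.0
grip_force: 0.0
```

{"api": "move_arm", "payload": {
  "commands": [
    [[2.6, -3.8, 0], [0, 0, 0], 1],
    [[2.6, -3.8, 0], [0, 0, 0], 1],
    [[2.6, -3.8, 0], [0, 0, 0], 1],
    [[2.6, -3.8, 0], [0, 0, 0], 1],
    [[1.5, -3.8, 0], [0, 0, 0], 1],
    [[0, 0, 0], [0, 0, 0], 1],
    [[0, 0, 0], [0, 0, 0], 1]
  ]
}}

```text
t: 1.8
eef_pos: [522.4, 37.8, 294.2]
tcp_rot: [3.141, -0.001, -3.131]
ft_force: [0.5, -0.3, -0.5]
opening: 1.002
grip_force: 0.0
```

```bash
python3 - <<'E'
from h import *
i=camera_info("wrist");np.save("w1.npy",i,allow_pickle=True)
snap("wrist","w1.png",s=1.4)
s=state();print(s["eef_pos"],s["tcp_rot"],s["joints"])
E
```

```text
[522.16471558  38.56665611 294.38179302] [ 3.14122688e+00 -8.20847098e-04 -3.12951049e+00] [-5.26352026e-02  2.68927711e-01  1.69197739e+00  3.37145845e-04
  1.18153035e+00 -1.63564163e+00]
```

View pics/w1.png

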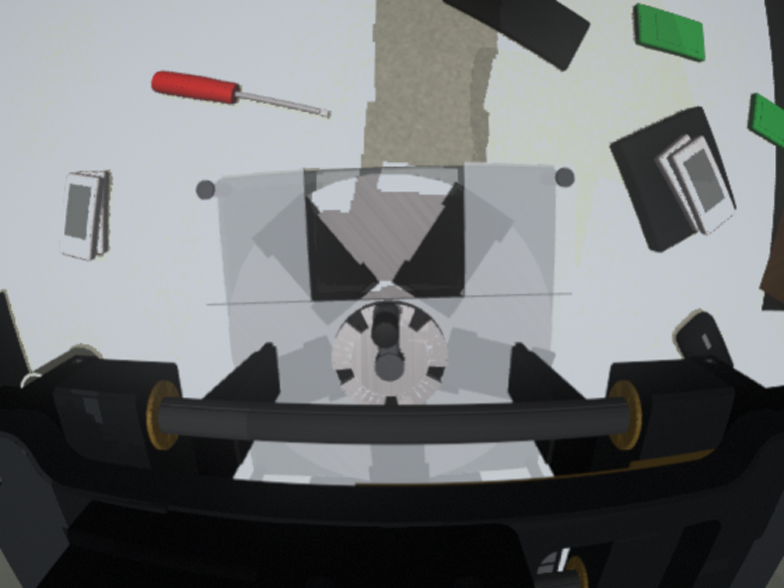

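The wrist view shows the guard notch corners at (312,299) and (464,296), the knob top at (385,311), the crank pivot at (390,366), and the front posts at (205,189) and (565,177). It also shows both piles clearly.

```bash
python3 - <<'E'
from h import *
i=np.load("w1.npy",allow_pickle=True).item()
f=lambda u,v,z:at("wrist",u/1.4,v/1.4,z,i)
for n,u,v,z in [("post R",205,189,70),("post L",565,177,70),("notch R out",304,170,66),("notch L out",463,167,66),("notch R in",312,299,66),("notch L in",464,296,66),("knobtop",385,311,141),("pivot",390,366,98),("lineR",207,304,66),("lineL",571,293,66)]: print(n,f(u,v,z))
# drive2 corners
d2=np.array([f(*q,28) for q in [(66,175),(101,172),(94,260),(59,252)]]);print(d2,d2.mean(0))
d2=np.array([f(*q,28) for q in [(70,184),(90,184),(84,241),(65,238)]]);print("label",d2,d2.mean(0))
d=np.array([f(*q,56) for q in [(671,150),(697,137),(735,208),(708,234)]]);print(d,d.mean(0))
d=np.array([f(*q,56) for q in [(681,153),(699,148),(721,192),(704,205)]]);print("label",d,d.mean(0))
im=cv2.imread("pics/raw_w1.png")
c=lambda a,b,w,h,k:cv2.resize(im[b:b+h,a:a+w],None,fx=k,fy=k,interpolation=cv2.INTER_CUBIC)
cv2.imwrite("pics/c2.png",np.vstack([np.hstack([c(30,110,65,80,6),c(450,85,65,80,6)])]))
cv2.imwrite("pics/c3.png",c(210,190,120,100,6))
E
```

```text
post R [ 444.9 -134.2   70. ]
post L [431.5 189.9  70. ]
notch R out [431.8 -41.7  66. ]
notch L out [428.2  96.7  66. ]
notch R in [547.6 -36.3  66. ]
notch L in [543.4 101.3  66. ]
knobtop [538.2  31.3 141. ]
pivot [598.7  35.2  98. ]
lineR [ 553.3 -140.2   66. ]
lineL [538.8 205.   66. ]
[[ 412.6 -337.5   28. ]
 [ 415.2 -283.5   28. ]
 [ 512.9 -301.    28. ]
 [ 501.5 -356.5   28. ]] [ 460.55  -319.625   28.   ]
label [[ 423.7 -331.3   28. ]
 [ 426.9 -300.2   28. ]
 [ 490.6 -313.9   28. ]
 [ 485.5 -344.3   28. ]] [ 456.675 -322.425   28.   ]
[[390.7 315.1  56. ]
 [371.6 350.   56. ]
 [440.6 410.9  56. ]
 [472.7 372.1  56. ]] [418.9   362.025  56.   ]
label [[391.9 328.3  56. ]
 [382.9 352.9  56. ]
 [425.7 387.3  56. ]
 [442.5 363.   56. ]] [410.75  357.875  56.   ]
```

View pics/c3.png

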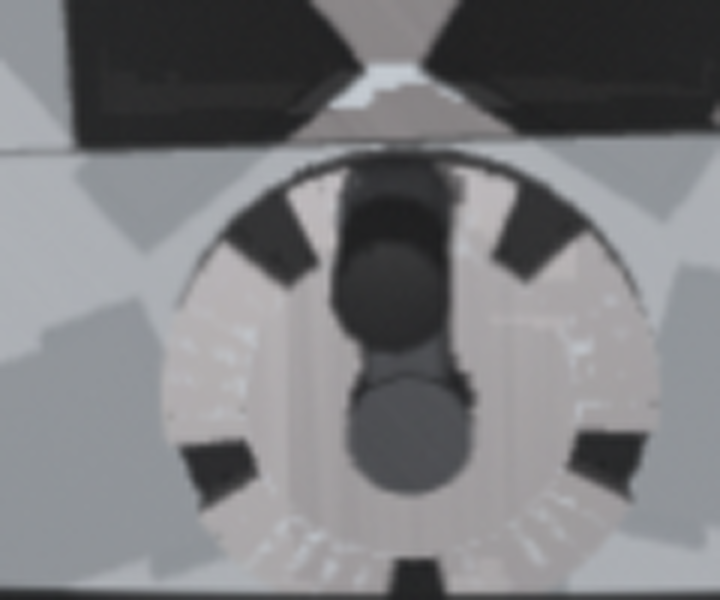

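View pics/c2.png

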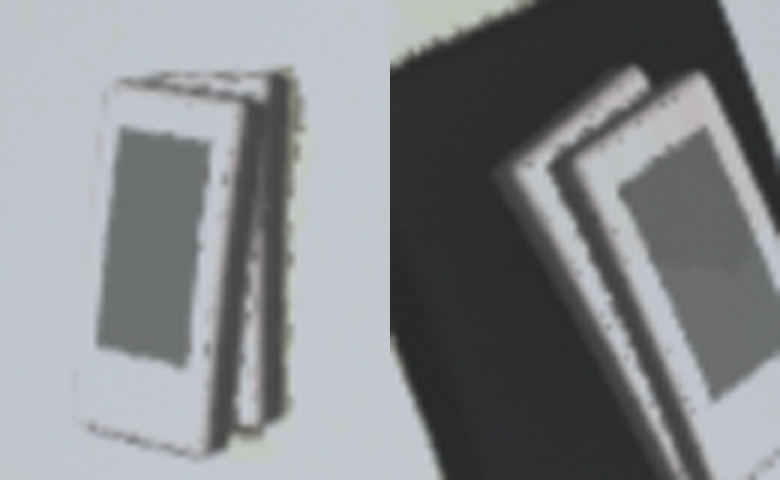

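```bash
python3 - <<'E'
from h import *
i=np.load("w1.npy",allow_pickle=True).item()
g=lambda u,v,a,b,z:at("wrist",a+u/6,b+v/6,z,i)
k=g(390,297,210,190,141);print("knob",k,"pivot",[g(410,435,210,190,z).tolist() for z in(94,98,104)])
C=np.array([599.5,35.2]);d=k[:2]-C;print(np.hypot(*d),np.degrees(np.arctan2(d[1],d[0]))%360-2.4)
for n,q,a,b,z in (("d2",[(112,80),(245,95),(208,458),(80,425)],30,110,28),("d2lab",[(120,128),(212,140),(186,368),(97,346)],30,110,28),
 ("d1",[(268,72),(290,72),(285,415),(243,435)],30,110,14),("d4 e",[(572-390,160),(710-390,75),(705-390,125),(622-390,187),(712-390,400)],450,85,56)):
    r=np.array([g(u,v,a,b,z) for u,v in q]);print(n,r[:,:2].tolist(),r.mean(0)[:2])
    for j in range(len(r)): e=r[(j+1)%len(r)]-r[j];print("  ",np.hypot(*e[:2]).round(1),np.degrees(np.arctan2(e[1],e[0])).round(1))
E
```

```text
knob [556.9  31.4 141. ] pivot [[601.7, 34.9, 94.0], [600.1, 34.9, 98.0], [597.7, 35.0, 104.0]]
42.76914775863557 182.697399737979
d2 [[410.3, -334.0], [419.5, -286.3], [513.7, -306.5], [503.0, -353.8]] [ 461.625 -320.15 ]
   48.6 79.1
   96.3 -12.1
   48.5 -102.7
   94.8 167.9
d2lab [[423.6, -331.3], [430.1, -298.1], [489.4, -311.6], [481.7, -344.4]] [ 456.2  -321.35]
   33.8 78.9
   60.8 -12.8
   33.7 -103.2
   59.6 167.3
d1 [[413.2, -288.5], [413.9, -281.0], [504.9, -288.4], [509.8, -303.9]] [ 460.45 -290.45]
   7.5 84.7
   91.3 -4.6
   16.3 -72.5
   97.8 170.9
d4 e [[397.0, 317.1], [369.2, 360.9], [382.1, 359.3], [401.4, 332.7], [450.0, 365.4]] [399.94 347.08]
   51.9 122.4
   13.0 -7.1
   32.9 -54.0
   58.6 33.9
   71.7 -137.7
```

Drive2's centre is about (461,-320) with its length at -12°. Drive4 is about (421,364) at 34°. The knob is at (556.7,31.5), so the joint is at about 38.7°. I'll grip the knob and turn it +33°.

{"api": "move_arm", "payload": {
  "commands": [
    [[1.5, -0.3, 0], [0, 0, 0], 0.5],
    [[1.5, -0.3, -1.4], [0, 0, 0], 0.5],
    [[0.45, -0.1, -3], [0, 0, 0], 0.5],
    [[0, 0, -4], [0, 0, 0], 0.5],
    [[0, 0, -4], [0, 0, 0], 0.5],
    [[0, 0, -3], [0, 0, 0], 0.5],
    [[0, 0, -2], [0, 0, 0], 0.5],
    [[0, 0, -1], [0, 0, 0], 0.5],
    [[0, 0, 0], [0, 0, 0], 0.2],
    [[0, 0, 0], [0, 0, 0], 0.1]
  ]
}}

```text
t: 2.85
eef_pos: [557.4, 31.9, 111.6]
tcp_rot: [3.142, 0.001, -3.128]
ft_force: [0.3, -0.2, 0.1]
opening: 0.386
grip_force: 0.0
```

{"api": "move_arm", "payload": {
  "commands": [
    [[0, 0, 0], [0, 0, 0], 0.1],
    [[0, 0, 0], [0, 0, 0], 0.1],
    [[0, 0, 0], [0, 0, 0], 0.1]
  ]
}}

```text
t: 3.15
eef_pos: [557.5, 31.5, 111.5]
tcp_rot: [3.141, 0.002, -3.129]
ft_force: [-0.0, 2.4, 4.7]
opening: 0.225
grip_force: 30.0
```

```bash
cat >> h.py <<'E'
C=np.array([599.5,35.2]); YAW=2.4
def arc(phi0,phi1,n):
    "world-angle arc of knob: rows dx,dy cm"
    a=np.radians(np.linspace(phi0,phi1,n+1));p=C+44*np.c_[np.cos(a),np.sin(a)]
    q=np.round((p-p[0])/10,2);print(np.diff(q,axis=0).round(2).tolist(),(phi1-phi0)/n)
def k(phi): return C+44*np.array([np.cos(np.radians(phi)),np.sin(np.radians(phi))])
E
python3 - <<'E'
from h import *
s=state();p=s["eef_pos"];print(p,s["opening"],s["grip_force"],s["ft_force"])
d=p[:2]-C;ph=np.degrees(np.arctan2(d[1],d[0]))%360;print(np.hypot(*d),ph)
arc(ph,218.4,5)
E
```

```text
[557.45429407  31.45099503 111.54986598] 0.22492912943825105 30.001062154769897 [-0.03446643  2.3756601   4.72572929]
42.21251503716493 185.09530291486013
[[0.07, -0.51], [0.14, -0.49], [0.19, -0.47], [0.24, -0.45], [0.29, -0.42]] 6.660939417027976
```

{"api": "move_arm", "payload": {
  "commands": [
    [[0, 0, 0.4], [0, 0, 0], 0.1],
    [[0.07, -0.51, 0], [0, 0, 6.66], 0.1],
    [[0.14, -0.49, 0], [0, 0, 6.66], 0.1],
    [[0.19, -0.47, 0], [0, 0, 6.66], 0.1],
    [[0.24, -0.45, 0], [0, 0, 6.66], 0.1],
    [[0.29, -0.42, 0], [0, 0, 6.66], 0.1],
    [[0, 0, -0.4], [0, 0, 0], 0.1],
    [[0, 0, -0.5], [0, 0, 0], 0.1],
    [[0, 0, 0], [0, 0, 0], 0.1]
  ]
}}

```text
t: 4.05
eef_pos: [566.3, 8.1, 104.9]
tcp_rot: [3.141, -0.0, -2.55]
ft_force: [3.2, 1.9, -5.9]
opening: 0.225
grip_force: 30.0
```

{"api": "move_arm", "payload": {
  "commands": [
    [[0, 0, -0.4], [0, 0, 0], 0.1],
    [[0, 0, -0.2], [0, 0, 0], 0.1],
    [[0, 0, 0], [0, 0, 0], 0.1],
    [[0, 0, 0], [0, 0, 0], 0.5],
    [[0, 0, 0], [0, 0, 0], 0.5],
    [[0, 0, 0], [0, 0, 0], 0.5],
    [[0, 0, 4], [0, 0, 0], 0.5],
    [[0, 0, 4], [0, 0, 0], 0.5],
    [[-1, 0, 4], [0, 0, -8], 0.6],
    [[-2, 0, 4], [0, 0, -8], 1]
  ]
}}

```text
t: 5.05
eef_pos: [536.3, 7.8, 260.9]
tcp_rot: [3.141, -0.0, -2.833]
ft_force: [0.0, 0.7, -0.4]
opening: 0.616
grip_force: 0.0
```

{"api": "move_arm", "payload": {
  "commands": [
    [[-3, 0, 3], [0, 0, -8], 1],
    [[-3, 0, 0], [0, 0, -8], 1],
    [[0, 0, 0], [0, 0, 0], 1]
  ]
}}

```text
t: 5.35
eef_pos: [473.8, 8.1, 290.7]
tcp_rot: [-3.141, 0.001, -3.111]
ft_force: [1.2, -0.1, -0.1]
opening: 0.865
grip_force: 0.0
```

```bash
python3 - <<'E'
from h import *
i=camera_info("wrist");np.save("w2.npy",i,allow_pickle=True)
snap("wrist","w2.png",s=1.4)
s=state();print(s["eef_pos"],s["tcp_rot"],s["joints"])
for z in(98,130):
  print([proj("wrist",[*k(218.4),z],i)*1.4])
M=np.radians(2.4);R=np.array([[np.cos(M),-np.sin(M)],[np.sin(M),np.cos(M)]])
for q in[(-60.5,-29.5),(-60.5,29.5),(-163.5,-29.5),(-163.5,29.5)]:print(proj("wrist",[*(C+R@q),41],i)*1.4)
E
```

```text
[475.43160717   7.92999723 290.3064696 ] [-3.14142896e+00  9.88195022e-04 -3.10610063e+00] [-1.22357490e-01  1.96768594e-01  1.80260580e+00 -6.94825909e-06
  1.14121662e+00 -1.72864287e+00]
[array([390.46, 382.9 ])]
[array([390.18, 399.14])]
[386.68 335.44]
[447.44 334.74]
[385.28 228.48]
[449.12 228.2 ]
```

View pics/w2.png

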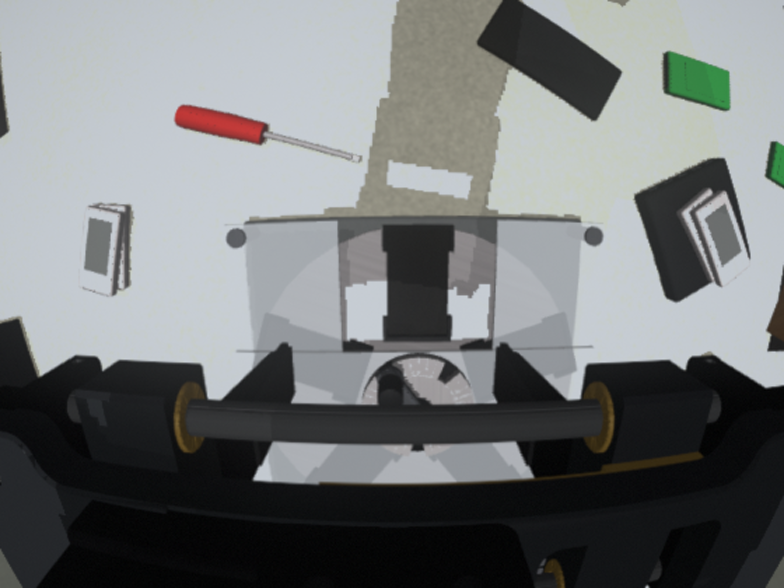

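The tray stands squarely at the opening: its corners are at about (385,228), (452,226), (383,340) and (450,340), matching the prediction. The pin appears to be in its hole. Next is drive2.

{"api": "move_arm", "payload": {
  "commands": [
    [[-0.2, -4.5, 0], [0, 0, -2], 1],
    [[-0.2, -4.5, -1], [0, 0, -2], 1],
    [[-0.2, -4.5, -1], [0, 0, -2], 1],
    [[-0.2, -4.5, -1], [0, 0, -2], 1],
    [[-0.2, -4.5, -1], [0, 0, -2], 1],
    [[-0.2, -4.5, -1], [0, 0, -2], 1],
    [[-0.1, -4.0, -1], [0, 0, -2], 1],
    [[0, -1.8, -1], [0, 0, 0], 1],
    [[0, 0, -2], [0, 0, 0], 1],
    [[0, 0, 0], [0, 0, 0], 1]
  ]
}}

```text
t: 6.4
eef_pos: [462.8, -319.7, 196.7]
tcp_rot: [3.139, -0.005, 2.934]
ft_force: [0.6, 0.4, 0.1]
opening: 0.999
grip_force: 0.0
```

```bash
python3 - <<'E'
from h import *
i=camera_info("wrist");np.save("w3.npy",i,allow_pickle=True)
snap("wrist","w3.png",s=1.4)
s=state();print(s["eef_pos"],s["tcp_rot"],s["joints"])
c=np.array([461.5,-320]);a=np.radians(-12.3);R=np.array([[np.cos(a),-np.sin(a)],[np.sin(a),np.cos(a)]])
for q in[(48,26),(48,-26),(-48,-26),(-48,26)]:print(proj("wrist",[*(c+R@q),28],i)*1.4)
E
```

```text
[ 463.30462796 -319.59427461  198.26355161] [ 3.13978737e+00 -2.80643574e-03  2.93396879e+00] [-7.21304770e-01  4.21799214e-01  1.73103463e+00  2.30846069e-04
  9.92090153e-01 -2.08460128e+00]
[425.32 344.96]
[359.24 344.54]
[358.12 221.34]
[428.26 221.76]
```

View pics/w3.png

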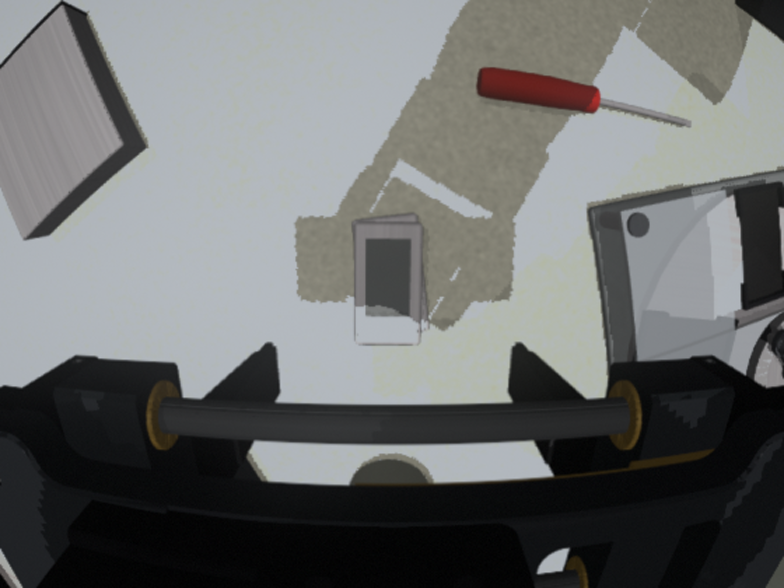

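The top drive's corners are at (353,223), (421,222), (420,345) and (355,345), about 4 mm further toward -y than I predicted. I'll correct for that and grip.

{"api": "move_arm", "payload": {
  "commands": [
    [[-0.25, -0.4, -3], [0, 0, 0], 1],
    [[0, 0, -4], [0, 0, 0], 1],
    [[0, 0, -4], [0, 0, 0], 1],
    [[0, 0, -3.5], [0, 0, 0], 1],
    [[0, 0, -2], [0, 0, 0], 1],
    [[0, 0, -1.3], [0, 0, 0], 1],
    [[0, 0, 0], [0, 0, 0], 1],
    [[0, 0, 0], [0, 0, 0], 0.7],
    [[0, 0, 0], [0, 0, 0], 0.5],
    [[0, 0, 0], [0, 0, 0], 0.4]
  ]
}}

```text
t: 7.45
eef_pos: [461.3, -324.4, 22.8]
tcp_rot: [-3.141, 0.002, 2.933]
ft_force: [0.1, -0.4, 0.1]
opening: 0.803
grip_force: 0.0
```

{"api": "move_arm", "payload": {
  "commands": [
    [[0, 0, 0], [0, 0, 0], 0.4],
    [[0, 0, 0], [0, 0, 0], 0.4],
    [[0, 0, 0], [0, 0, 0], 0.4],
    [[0, 0, 0], [0, 0, 0], 0.4]
  ]
}}

```text
t: 7.85
eef_pos: [460.9, -324.1, 21.8]
tcp_rot: [3.142, 0.0, 2.933]
ft_force: [-0.9, 0.4, 2.4]
opening: 0.546
grip_force: 30.0
```

{"api": "move_arm", "payload": {
  "commands": [
    [[0, 0, 0], [0, 0, 0], 0.65],
    [[0, 0, 0], [0, 0, 0], 0.65],
    [[0, 0, -0.45], [0, 0, 0], 0.65],
    [[0, 0, 0], [0, 0, 0], 0.65],
    [[0, 0, 0], [0, 0, 0], 0.4],
    [[0, 0, 0], [0, 0, 0], 0.4],
    [[0, 0, 0], [0, 0, 0], 0.4],
    [[0, 0, 0], [0, 0, 0], 0.4],
    [[0, 0, 1], [0, 0, 0], 0.4],
    [[0, 0, 2], [0, 0, 0], 0.4]
  ]
}}

```text
t: 8.85
eef_pos: [460.3, -323.7, 46.9]
tcp_rot: [3.14, -0.002, 2.932]
ft_force: [1.3, -0.4, -2.1]
opening: 0.546
grip_force: 30.0
```

{"api": "move_arm", "payload": {
  "commands": [
    [[0, 0, 4], [0, 0, 0], 0.4],
    [[0, 0, 4], [0, 0, 0], 0.4],
    [[0, 0, 3], [0, 0, 0], 0.4],
    [[0, 0, 0], [0, 0, 0], 0.4]
  ]
}}

```text
t: 9.25
eef_pos: [462.1, -325.1, 161.9]
tcp_rot: [-3.138, 0.006, 2.933]
ft_force: [0.5, -0.7, -2.7]
opening: 0.545
grip_force: 30.0
```

```bash
python3 - <<'E'
from h import *
i=camera_info("wrist");np.save("w4.npy",i,allow_pickle=True)
a=snap("wrist","w4.png")[120:420,100:500]
b=cv2.imread("pics/raw_w3.png")
cv2.imwrite("pics/w4.png",cv2.resize(a,None,fx=2,fy=2))
s=state();print(s["eef_pos"],s["tcp_rot"],s["grip_force"],s["opening"],s["ft_force"])
E
```

```text
[ 461.34067092 -324.47252992  159.49552353] [-3.13960412  0.00363847  2.93255147] 29.97970998287201 0.5469441143422098 [-0.21660492 -0.71595779 -1.50274872]
```

View pics/w4.png

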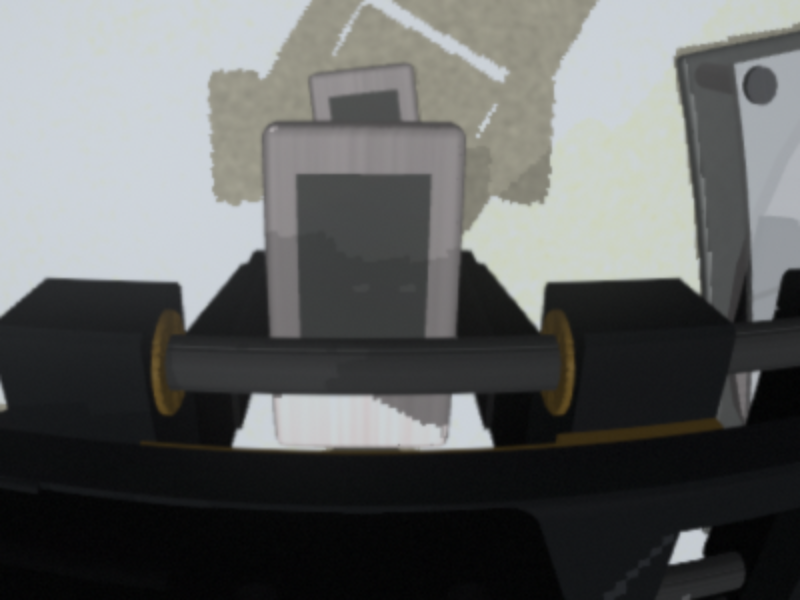

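Drive2 is held, with its outer edge at crop y=122 and its inner edge at 443. Drive1 is visible beneath it. I'll work out the offset in the grip.

```bash
python3 - <<'E'
from h import *
i=np.load("w4.npy",allow_pickle=True).item()
g=lambda u,v,z:at("wrist",100+u/2,120+v/2,z,i)
z=160+11
a=g(365,125,z);b=g(360,442,z);print(a,b,np.hypot(*(a-b)[:2]),(a+b)/2, "dir",np.degrees(np.arctan2(*(a-b)[1::-1])))
# drive1 corners seen
q=[g(311,75,14),g(412,66,14),g(416,120,14)];print(q)
M=np.radians(2.4);R=np.array([[np.cos(M),-np.sin(M)],[np.sin(M),np.cos(M)]]);print("opening",C+R@[-112,0])
E
```

```text
[ 415.3 -314.9  171. ] [ 506.8 -335.6  171. ] 93.81225932680654 [ 461.05 -325.25  171.  ] dir 167.25258302400846
[array([ 408.2, -340.1,   14. ]), array([ 414. , -291.2,   14. ]), array([ 440.5, -294.4,   14. ])]
opening [487.59824303  30.50992678]
```

{"api": "move_arm", "payload": {
  "commands": [
    [[0.3, 4.3, 0], [0, 0, 1.8], 0.4],
    [[0.3, 4.3, 0], [0, 0, 1.8], 0.4],
    [[0.3, 4.3, 0], [0, 0, 1.8], 0.4],
    [[0.3, 4.3, 0], [0, 0, 1.8], 0.4],
    [[0.3, 4.3, 0], [0, 0, 1.8], 0.4],
    [[0.3, 4.3, 0], [0, 0, 1.8], 0.4],
    [[0.4, 4.3, 0], [0, 0, 1.8], 0.4],
    [[0.4, 4.3, -1], [0, 0, 1.8], 0.4],
    [[0, 1.1, -2], [0, 0, 0], 0.4],
    [[0, 0, -2], [0, 0, 0], 0.4]
  ]
}}

```text
t: 10.3
eef_pos: [486.2, 32.9, 105.9]
tcp_rot: [3.141, -0.001, -3.096]
ft_force: [0.4, 0.1, -1.8]
opening: 0.545
grip_force: 30.0
```

{"api": "move_arm", "payload": {
  "commands": [
    [[0, 0, -1], [0, 0, 0], 0.4],
    [[0, 0, 0], [0, 0, 0], 0.4],
    [[0, 0, 0], [0, 0, 0], 0.4]
  ]
}}

```text
t: 10.6
eef_pos: [486.9, 30.5, 97.2]
tcp_rot: [3.141, -0.001, -3.1]
ft_force: [-0.2, 0.4, -0.6]
opening: 0.546
grip_force: 30.0
```

{"api": "move_arm", "payload": {
  "commands": [
    [[0.07, 0, -2], [0, 0, 0], 0.4],
    [[0, 0, -2], [0, 0, 0], 0.4],
    [[0, 0, -1], [0, 0, 0], 0.4],
    [[0, 0, -0.5], [0, 0, 0], 0.4],
    [[0, 0, -0.3], [0, 0, 0], 0.4],
    [[0, 0, 0], [0, 0, 0], 0.4]
  ]
}}

```text
t: 11.2
eef_pos: [487.8, 30.8, 39.4]
tcp_rot: [3.142, 0.0, -3.1]
ft_force: [0.0, -0.7, -1.3]
opening: 0.541
grip_force: 30.0
```

{"api": "move_arm", "payload": {
  "commands": [
    [[0, 0, -0.2], [0, 0, 0], 0.4],
    [[0, 0, 0], [0, 0, 0], 0.4],
    [[0, 0, 0], [0, 0, 0], 0.65],
    [[0, 0, 0], [0, 0, 0], 0.65],
    [[0, 0, 1], [0, 0, 0], 0.65],
    [[0, 0, 3], [0, 0, 0], 0.65],
    [[-0.5, 0, 4], [0, 0, -8], 0.8],
    [[-1, 0, 4], [0, 0, -8], 0.8],
    [[-1, 0, 4], [0, 0, -8], 0.7],
    [[0, 0, 3.5], [0, 0, -8], 0.6]
  ]
}}

```text
t: 12.2
eef_pos: [461.3, 31.0, 235.0]
tcp_rot: [3.141, 0.001, 2.62]
ft_force: [-0.6, 0.0, -0.1]
opening: 0.683
grip_force: 0.0
```

```bash
python3 - <<'E'
from h import *
i=camera_info("wrist");np.save("w5.npy",i,allow_pickle=True)
snap("wrist","w5.png",s=1.4)
s=state();print(s["eef_pos"],s["tcp_rot"],s["opening"])
M=np.radians(2.4);R=np.array([[np.cos(M),-np.sin(M)],[np.sin(M),np.cos(M)]])
for z,l,w in((48,48,26),(41,51.5,29.5)):
 for q in[(l,w),(l,-w),(-l,-w),(-l,w)]:print(proj("wrist",[*(C+R@(np.array(q)+[-112,0])),z],i)*1.4)
print(k(218.4));arc(218.4,290.4,9)
E
```

```text
[463.59963508  30.93476808 239.79624496] [3.1377705  0.0075251  2.61080192] 0.6451402300677823
[466.2  339.22]
[413.14 370.58]
[350.   275.94]
[405.3  241.08]
[470.54 337.82]
[411.46 372.68]
[344.96 273.  ]
[406.56 234.22]
[565.01748788   7.86949767]
[[0.41, -0.45], [0.48, -0.39], [0.52, -0.33], [0.56, -0.24], [0.59, -0.17], [0.61, -0.08], [0.62, 0.01], [0.6, 0.09], [0.59, 0.17]] 7.9999999999999964
```

View pics/w5.png

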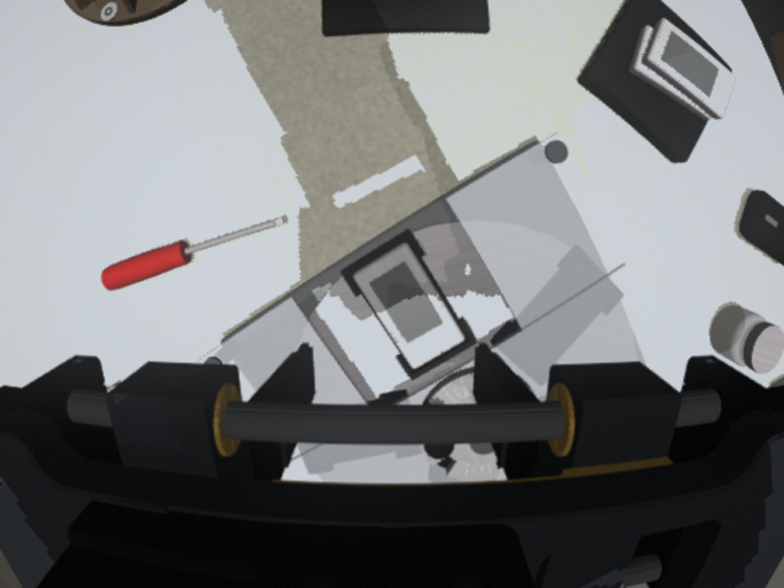

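Drive2 lies squarely in its tray, with corners at (354,278), (403,244), (467,340) and (417,368) as predicted. Now I'll index the wheel.

{"api": "move_arm", "payload": {
  "commands": [
    [[1, -0.2, 0], [0, 0, -8], 0.45],
    [[1, -0.2, 0], [0, 0, -8], 0.45],
    [[1, -0.2, 0], [0, 0, -8], 0.45],
    [[1, -0.2, 0], [0, 0, -8], 0.45],
    [[1, -0.2, -1], [0, 0, -8], 0.45],
    [[1, -0.2, -1], [0, 0, -8], 0.45],
    [[1, -0.2, -1], [0, 0, -8], 0.45],
    [[1, -0.2, -1], [0, 0, -8], 0.45],
    [[1, -0.2, -1], [0, 0, -8], 0.45],
    [[1, -0.3, -1], [0, 0, -8], 0.45]
  ]
}}

```text
t: 13.25
eef_pos: [562.8, 9.9, 172.3]
tcp_rot: [3.141, -0.0, 1.224]
ft_force: [1.2, 0.1, -0.1]
opening: 0.45
grip_force: 0.0
```

{"api": "move_arm", "payload": {
  "commands": [
    [[0, 0, 0], [0, 0, -8], 0.45],
    [[0, 0, 0], [0, 0, -8], 0.45],
    [[0, 0, 0], [0, 0, -8], 0.45],
    [[0, 0, 0], [0, 0, -7], 0.45],
    [[0, 0, 0], [0, 0, 0], 0.45],
    [[0, 0, 0], [0, 0, 0], 0.45]
  ]
}}

```text
t: 13.85
eef_pos: [562.5, 9.9, 172.5]
tcp_rot: [3.141, -0.0, 0.692]
ft_force: [0.1, 0.4, 0.3]
opening: 0.448
grip_force: 0.0
```

{"api": "move_arm", "payload": {
  "commands": [
    [[0.25, -0.2, -2], [0, 0, -1.2], 0.45],
    [[0, 0, -2.5], [0, 0, 0], 0.45],
    [[0, 0, -1.6], [0, 0, 0], 0.45],
    [[0, 0, -1], [0, 0, 0], 0.45],
    [[0, 0, 0], [0, 0, 0], 0.45],
    [[0, 0, 0], [0, 0, 0], 0.1],
    [[0, 0, 0], [0, 0, 0], 0.1],
    [[0, 0, 0], [0, 0, 0], 0.1],
    [[0, 0, 0], [0, 0, 0], 0.1]
  ]
}}

```text
t: 14.75
eef_pos: [565.6, 7.7, 101.9]
tcp_rot: [3.14, -0.001, 0.667]
ft_force: [0.8, -1.9, 3.3]
opening: 0.226
grip_force: 30.0
```

{"api": "move_arm", "payload": {
  "commands": [
    [[0, 0, 0.9], [0, 0, 0], 0.1],
    [[0, 0, 0.9], [0, 0, 0], 0.1],
    [[0, 0, 0], [0, 0, 0], 0.1]
  ]
}}

```text
t: 15.05
eef_pos: [565.4, 7.8, 120.2]
tcp_rot: [3.14, -0.001, 0.667]
ft_force: [4.6, -2.4, -8.4]
opening: 0.226
grip_force: 30.0
```

{"api": "move_arm", "payload": {
  "commands": [
    [[0.41, -0.45, 0], [0, 0, 8], 0.1],
    [[0.48, -0.39, 0], [0, 0, 8], 0.1],
    [[0.52, -0.33, 0], [0, 0, 8], 0.1],
    [[0.56, -0.24, 0], [0, 0, 8], 0.1],
    [[0.59, -0.17, 0], [0, 0, 8], 0.1],
    [[0.61, -0.08, 0], [0, 0, 8], 0.1],
    [[0.62, 0.01, 0], [0, 0, 8], 0.1],
    [[0.6, 0.09, 0], [0, 0, 8], 0.1],
    [[0.59, 0.17, 0], [0, 0, 8], 0.1],
    [[0, 0, 0], [0, 0, 0], 0.1]
  ]
}}

```text
t: 16.05
eef_pos: [615.5, -5.7, 119.0]
tcp_rot: [3.14, -0.0, 1.926]
ft_force: [5.5, 0.7, -5.3]
opening: 0.239
grip_force: 3.0
```

The grip has slackened momentarily, but the angle is right. I'll hold and check.

{"api": "move_arm", "payload": {
  "commands": [
    [[0, 0, 0], [0, 0, 0], 0.1],
    [[0, 0, 0], [0, 0, 0], 0.1],
    [[0, 0, 0], [0, 0, 0], 0.1]
  ]
}}

```text
t: 16.35
eef_pos: [614.9, -5.8, 119.2]
tcp_rot: [3.141, -0.0, 1.922]
ft_force: [4.7, 1.2, -3.9]
opening: 0.218
grip_force: 30.0
```

{"api": "move_arm", "payload": {
  "commands": [
    [[0, 0, 0], [0, 0, 0], 0.45],
    [[0, 0, 0], [0, 0, 0], 0.45],
    [[0, 0, 0], [0, 0, 0], 0.45],
    [[0, 0, 4], [0, 0, 0], 0.45],
    [[0, 0, 4], [0, 0, 0], 0.45],
    [[-2, 0.5, 4], [0, 0, 8], 0.45],
    [[-4, 1, 0], [0, 0, 8], 0.45],
    [[-4, 1, 0], [0, 0, 8], 0.6],
    [[-3, 1, 0], [0, 0, 8], 0.8],
    [[0, 0, 0], [0, 0, 8], 1]
  ]
}}

```text
t: 17.35
eef_pos: [481.4, 30.0, 239.8]
tcp_rot: [-3.141, -0.001, 2.628]
ft_force: [0.6, 0.1, 0.3]
opening: 0.646
grip_force: 0.0
```

```bash
python3 - <<'E'
from h import *
snap("wrist","w6.png");i=camera_info("wrist");np.save("w6.npy",i,allow_pickle=True)
a=cv2.imread("pics/raw_w6.png")
b=snap("side","s6.png")
cv2.imwrite("pics/c6.png",np.hstack([cv2.resize(a,(400,300)),cv2.resize(b[185:285,215:348],(400,300),interpolation=cv2.INTER_CUBIC)]))
s=state();print(s["eef_pos"],s["tcp_rot"])
M=np.radians(2.4);R=np.array([[np.cos(M),-np.sin(M)],[np.sin(M),np.cos(M)]])
for q in[(-60.5,-29.5),(-60.5,29.5),(-163.5,-29.5),(-163.5,29.5)]:print(proj("wrist",[*(C+R@q),41],i)/1.4)
for z in (130,141,158): print(z,(proj("side",[*k(290.4),z])-[215,185])*3+[400,0])
E
```

```text
[484.30572043  29.19176481 239.81115617] [3.14124235e+00 7.71684660e-04 2.62416911e+00]
[203.64285714 178.28571429]
[234.14285714 160.71428571]
[170.42857143 126.21428571]
[201.92857143 106.85714286]
130 [729.7  67.8]
141 [730.6  57.9]
158 [731.8  42.6]
```

View pics/c6.png

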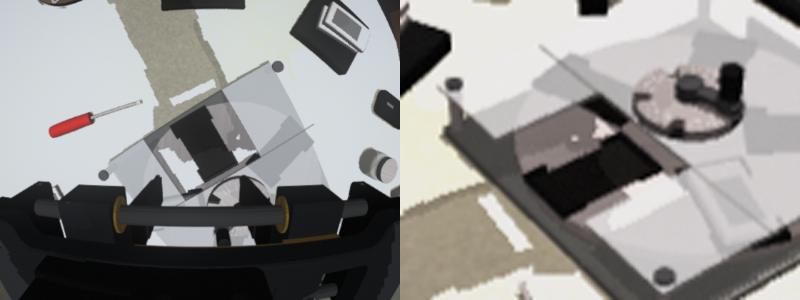

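The tray at the opening is empty and square, the side crop shows the knob top at about (732,68), which matches home height, and the first drive is under the guard. Next is drive1.

{"api": "move_arm", "payload": {
  "commands": [
    [[-0.2, -4.5, 0], [0, 0, 2.5], 1],
    [[-0.2, -4.5, 0], [0, 0, 2.5], 1],
    [[-0.2, -4.5, -1], [0, 0, 2.5], 1],
    [[-0.3, -4.5, -1], [0, 0, 2.5], 1],
    [[-0.3, -4.5, -1], [0, 0, 2.5], 1],
    [[-0.3, -4.5, -1], [0, 0, 2.5], 1],
    [[-0.3, -4.5, 0], [0, 0, 2.5], 1],
    [[-0.4, -3.4, 0], [0, 0, 2.5], 1],
    [[0, 0, 0], [0, 0, 2.6], 1],
    [[0, 0, 0], [0, 0, 0], 1]
  ]
}}

```text
t: 18.45
eef_pos: [462.6, -321.2, 198.6]
tcp_rot: [3.141, -0.001, 3.011]
ft_force: [0.4, -0.2, -0.2]
opening: 1.001
grip_force: 0.0
```

```bash
cat >> h.py <<'E'
def label(im,info,z,lo=25,hi=130,roi=None,name="wrist"):
    g=cv2.cvtColor(im,cv2.COLOR_BGR2GRAY)
    m=((g>lo)&(g<hi)).astype(np.uint8)
    if roi: a,b,c,d=roi; k=np.zeros_like(m);k[b:d,a:c]=m[b:d,a:c];m=k
    n,l,s,ce=cv2.connectedComponentsWithStats(m)
    for j in range(1,n):
        if s[j,4]>200:
            cn=cv2.findContours((l==j).astype(np.uint8),cv2.RETR_EXTERNAL,cv2.CHAIN_APPROX_NONE)[0][0]
            bx=cv2.boxPoints(cv2.minAreaRect(cn));w=np.array([at(name,*p,z,info) for p in bx])
            e=[w[1]-w[0],w[2]-w[1]];L=[np.hypot(*x[:2]).round(1) for x in e];q=e[int(np.argmax(L))]
            print(s[j].tolist(),"c",w.mean(0).round(1)[:2],"sizes",L,"dir",((np.degrees(np.arctan2(q[1],q[0]))+90)%180-90).round(1))
E
python3 - <<'E'
from h import *
i=camera_info("wrist");im=snap("wrist","w7.png");np.save("w7.npy",i,allow_pickle=True)
s=state();print(s["eef_pos"],s["tcp_rot"])
print("ref w3");label(cv2.imread("pics/raw_w3.png"),np.load("w3.npy",allow_pickle=True).item(),28,hi=110,roi=(230,140,330,260))
print("now")
for h in(95,110,130):label(im,i,14,hi=h,roi=(215,130,340,260))
p=proj("wrist",[458.8,-321.5,14],i);print(p)
g=cv2.cvtColor(im,cv2.COLOR_BGR2GRAY);c=int(p[0]);print(g[140:260:3,c].tolist(),g[190,220:340:3].tolist())
t=snap("top","t7.png");r=cv2.cvtColor(t,cv2.COLOR_BGR2GRAY)
E
```

```text
[ 462.76652973 -320.41365201  198.73117372] [ 3.14100887e+00 -6.40257803e-04  3.01129592e+00]
ref w3
[251, 152, 55, 78, 514] c [ 448.9 -319.6] sizes [np.float64(54.7), np.float64(83.2)] dir -8.7
[261, 170, 33, 56, 1677] c [ 454.9 -322.4] sizes [np.float64(33.4), np.float64(59.3)] dir -11.5
now
[265, 164, 33, 54, 1564] c [ 451.6 -320.3] sizes [np.float64(33.3), np.float64(59.7)] dir -4.5
[258, 152, 49, 72, 211] c [ 440.1 -300.8] sizes [np.float64(41.0), np.float64(92.5)] dir 27.3
[264, 164, 34, 54, 1639] c [ 451.3 -320.4] sizes [np.float64(34.7), np.float64(60.1)] dir -5.2
[233, 131, 107, 105, 5837] c [ 441.  -307.2] sizes [np.float64(96.4), np.float64(125.3)] dir 60.4
[280.7 197.8]
[130, 132, 135, 132, 117, 117, 126, 126, 102, 70, 70, 71, 70, 70, 69, 69, 69, 70, 69, 69, 69, 69, 70, 70, 70, 117, 174, 184, 184, 184, 184, 185, 172, 180, 184, 184, 183, 184, 183, 183] [132, 135, 131, 132, 133, 131, 126, 129, 133, 131, 131, 130, 127, 117, 125, 109, 69, 69, 69, 70, 69, 69, 69, 69, 69, 70, 122, 124, 95, 129, 127, 125, 126, 126, 128, 131, 128, 125, 126, 129]
```

{"api": "move_arm", "payload": {
  "commands": [
    [[-0.5, 0, -3], [0, 0, 2.7], 1],
    [[0, 0, -3], [0, 0, 0], 1],
    [[0, 0, -3], [0, 0, 0], 1],
    [[0, 0, -3], [0, 0, 0], 1],
    [[0, 0, -3], [0, 0, 0], 1],
    [[0, 0, -2], [0, 0, 0], 0.85],
    [[0, 0, -1.2], [0, 0, 0], 0.75],
    [[0, 0, -0.8], [0, 0, 0], 0.7],
    [[0, 0, 0], [0, 0, 0], 0.7]
  ]
}}

```text
t: 19.45
eef_pos: [457.9, -319.7, 8.9]
tcp_rot: [3.141, -0.0, 3.063]
ft_force: [-1.1, -0.5, 1.3]
opening: 0.729
grip_force: 0.0
```

{"api": "move_arm", "payload": {
  "commands": [
    [[0, 0, -0.5], [0, 0, 0], 0.7],
    [[0, 0, 0], [0, 0, 0], 0.5],
    [[0, 0, 0], [0, 0, 0], 0.4],
    [[0, 0, 0], [0, 0, 0], 0.4],
    [[0, 0, 0], [0, 0, 0], 0.4]
  ]
}}

```text
t: 19.95
eef_pos: [458.0, -320.1, 4.7]
tcp_rot: [-3.141, 0.001, 3.063]
ft_force: [0.0, 0.3, 3.9]
opening: 0.547
grip_force: 30.0
```

{"api": "move_arm", "payload": {
  "commands": [
    [[0, 0, 2], [0, 0, 0], 0.4],
    [[0, 0, 3], [0, 0, 0], 0.4],
    [[0, 0, 3], [0, 0, 0], 0.4],
    [[0, 0, 3], [0, 0, 0], 0.4],
    [[0, 0, 3], [0, 0, 0], 0.4],
    [[0, 0, 0], [0, 0, 0], 0.4],
    [[0, 0, 0], [0, 0, 0], 0.4]
  ]
}}

```text
t: 20.65
eef_pos: [457.8, -319.9, 144.3]
tcp_rot: [-3.141, 0.001, 3.063]
ft_force: [0.4, -0.2, -2.3]
opening: 0.546
grip_force: 30.0
```

```bash
cat >> h.py <<'E'
def held(im,info,z):
    g=cv2.cvtColor(im,cv2.COLOR_BGR2GRAY).astype(int)
    for c in (270,280,290): print(c,"rows 165-200",g[165:215:1,c].tolist(),"rows 325",g[325:350,c].tolist())
E
python3 - <<'E'
from h import *
i=camera_info("wrist");s=state();im=snap("wrist","w8.png");np.save("w8.npy",i,allow_pickle=True)
print(s["eef_pos"],s["tcp_rot"],s["opening"],s["grip_force"],s["ft_force"])
i4=np.load("w4.npy",allow_pickle=True).item();a=cv2.imread("pics/raw_w4.png")
for n,x in(("w4",a),("w8",im)):
    g=cv2.cvtColor(x,cv2.COLOR_BGR2GRAY);print(n);
    for c in(270,290): print(g[174:214,c].tolist(),g[316:350,c].tolist())
E
```

```text
[ 457.75112575 -319.89383703  144.28634568] [-3.14126734e+00  5.84339772e-04  3.06331836e+00] 0.5455994450985426 29.95525896549225 [ 0.38327385 -0.22186106 -2.28020661]
w4
[79, 79, 79, 80, 79, 78, 77, 79, 88, 100, 114, 125, 131, 136, 141, 145, 145, 145, 144, 144, 144, 145, 145, 145, 144, 144, 145, 144, 143, 144, 144, 143, 132, 80, 74, 75, 74, 76, 75, 74] [60, 124, 184, 205, 206, 207, 206, 206, 206, 205, 205, 205, 205, 204, 204, 204, 203, 203, 202, 202, 202, 202, 202, 201, 201, 199, 182, 140, 80, 57, 43, 27, 20, 18]
[79, 79, 79, 79, 79, 78, 77, 78, 83, 92, 108, 121, 125, 131, 135, 138, 139, 139, 139, 139, 138, 138, 138, 138, 138, 138, 138, 138, 138, 138, 138, 137, 128, 93, 77, 75, 74, 75, 75, 73] [50, 77, 111, 144, 162, 168, 197, 207, 208, 208, 207, 208, 207, 207, 208, 207, 208, 207, 207, 208, 207, 207, 208, 206, 206, 205, 189, 144, 80, 56, 42, 26, 17, 15]
w8
[147, 148, 151, 148, 121, 91, 91, 103, 119, 129, 134, 138, 144, 147, 148, 148, 147, 147, 147, 147, 147, 147, 147, 147, 147, 146, 146, 147, 146, 145, 132, 82, 77, 78, 78, 77, 77, 76, 77, 78] [62, 126, 189, 209, 210, 210, 210, 210, 210, 209, 209, 209, 209, 208, 208, 207, 207, 207, 207, 207, 206, 206, 205, 195, 185, 201, 211, 210, 197, 124, 56, 28, 20, 19]
[148, 149, 151, 148, 121, 91, 84, 95, 112, 122, 128, 132, 137, 141, 142, 142, 142, 142, 142, 142, 142, 142, 141, 141, 141, 141, 141, 141, 141, 140, 129, 90, 78, 77, 77, 76, 76, 76, 76, 76] [52, 79, 109, 119, 120, 120, 120, 120, 121, 127, 161, 166, 182, 209, 212, 212, 212, 211, 211, 211, 211, 211, 211, 204, 190, 202, 212, 212, 200, 126, 56, 29, 18, 16]
```

{"api": "move_arm", "payload": {
  "commands": [
    [[0.3, 4.3, 0], [0, 0, 0.9], 0.4],
    [[0.3, 4.3, 0], [0, 0, 0.9], 0.4],
    [[0.3, 4.3, 0], [0, 0, 0.9], 0.4],
    [[0.4, 4.3, 0], [0, 0, 0.9], 0.4],
    [[0.4, 4.3, 0], [0, 0, 0.9], 0.4],
    [[0.4, 4.3, 0], [0, 0, 0.9], 0.4],
    [[0.4, 4.3, 0], [0, 0, 0.9], 0.4],
    [[0.4, 4.3, -1], [0, 0, 0.6], 0.4],
    [[0.1, 0.7, -2], [0, 0, 0], 0.4],
    [[0, 0, -2], [0, 0, 0], 0.4]
  ]
}}

```text
t: 21.7
eef_pos: [487.3, 32.8, 92.5]
tcp_rot: [3.141, -0.001, -3.097]
ft_force: [0.4, 0.9, -1.9]
opening: 0.543
grip_force: 30.0
```

{"api": "move_arm", "payload": {
  "commands": [
    [[0, 0, 0], [0, 0, 0], 0.4],
    [[0, 0, 0], [0, 0, 0], 0.4],
    [[0, 0, 0], [0, 0, 0], 0.4]
  ]
}}

```text
t: 22.0
eef_pos: [488.1, 30.6, 94.5]
tcp_rot: [3.142, 0.0, -3.1]
ft_force: [-0.1, 0.1, -2.0]
opening: 0.544
grip_force: 30.0
```

{"api": "move_arm", "payload": {
  "commands": [
    [[0.05, 0, -2], [0, 0, 0], 0.4],
    [[0, 0, -2], [0, 0, 0], 0.4],
    [[0, 0, -1], [0, 0, 0], 0.4],
    [[0, 0, -0.4], [0, 0, 0], 0.4],
    [[0, 0, 0], [0, 0, 0], 0.4],
    [[0, 0, 0], [0, 0, 0], 0.4]
  ]
}}

```text
t: 22.6
eef_pos: [488.7, 30.9, 40.8]
tcp_rot: [-3.142, 0.001, -3.1]
ft_force: [-0.0, -1.0, -2.0]
opening: 0.542
grip_force: 30.0
```

{"api": "move_arm", "payload": {
  "commands": [
    [[0, 0, -0.2], [0, 0, 0], 0.4],
    [[0, 0, 0], [0, 0, 0], 0.4],
    [[0, 0, 0], [0, 0, 0], 0.65],
    [[0, 0, 0], [0, 0, 0], 0.65],
    [[0, 0, 1], [0, 0, 0], 0.65],
    [[0, 0, 3], [0, 0, 0], 0.65],
    [[-0.5, 0, 4], [0, 0, -8], 0.8],
    [[-1, 0, 4], [0, 0, -8], 0.8],
    [[-1, 0, 4], [0, 0, -8], 0.7],
    [[0, 0, 3.5], [0, 0, -8], 0.6]
  ]
}}

```text
t: 23.6
eef_pos: [462.0, 31.1, 235.9]
tcp_rot: [3.141, 0.001, 2.62]
ft_force: [0.5, 0.4, -0.2]
opening: 0.683
grip_force: 0.0
```

```bash
python3 - <<'E'
from h import *
i=camera_info("wrist");im=snap("wrist","w9.png")
s=state();print(s["eef_pos"],s["tcp_rot"])
i5=np.load("w5.npy",allow_pickle=True).item();a=cv2.imread("pics/raw_w5.png")
for n,x,y in(("w5",a,i5),("w9",im,i)):
    u,v=proj("wrist",[487.6,30.5,48],y);print(n,u,v)
    label(x,y,48,lo=60,hi=115,roi=(int(u)-30,int(v)-30,int(u)+30,int(v)+30))
arc(290.4,362.4,9);print(k(290.4))
E
```

```text
[464.3660894   31.06228383 240.70194151] [3.13785528 0.00732366 2.61093341]
w5 292.5 220.2
[264, 190, 41, 31, 744] c [468.6  30.1] sizes [np.float64(34.6), np.float64(33.6)] dir -88.0
w9 292.1 219.5
[264, 189, 40, 31, 756] c [468.4  30.2] sizes [np.float64(34.8), np.float64(32.4)] dir -88.7
[[0.56, 0.25], [0.52, 0.33], [0.46, 0.4], [0.41, 0.46], [0.34, 0.51], [0.27, 0.55], [0.18, 0.59], [0.11, 0.6], [0.01, 0.62]] 8.0
[614.83717008  -6.04040754]
```

{"api": "move_arm", "payload": {
  "commands": [
    [[3, -0.7, 0], [0, 0, -8], 0.45],
    [[3, -0.7, -1], [0, 0, -8], 0.45],
    [[3, -0.8, -1], [0, 0, -8], 0.45],
    [[3, -0.8, -2], [0, 0, -8], 0.45],
    [[3, -0.7, -2], [0, 0, -7], 0.45],
    [[0, 0, -1], [0, 0, 0], 0.45],
    [[0, 0, 0], [0, 0, 0], 0.45],
    [[0, 0, 0], [0, 0, 0], 0.45]
  ]
}}

```text
t: 24.45
eef_pos: [612.7, -5.7, 163.8]
tcp_rot: [-3.141, -0.0, 1.946]
ft_force: [0.4, -0.6, -0.1]
opening: 0.453
grip_force: 0.0
```

{"api": "move_arm", "payload": {
  "commands": [
    [[0.2, 0, -2], [0, 0, -1], 0.45],
    [[0, 0, -2], [0, 0, 0], 0.45],
    [[0, 0, -1.2], [0, 0, 0], 0.45],
    [[0, 0, -1], [0, 0, 0], 0.45],
    [[0, 0, 0], [0, 0, 0], 0.1],
    [[0, 0, 0], [0, 0, 0], 0.1],
    [[0, 0, 0], [0, 0, 0], 0.1],
    [[0, 0, 0], [0, 0, 0], 0.1],
    [[0, 0, 0], [0, 0, 0], 0.1]
  ]
}}

```text
t: 25.35
eef_pos: [615.5, -6.1, 102.0]
tcp_rot: [3.141, 0.001, 1.927]
ft_force: [-2.3, -0.6, 6.8]
opening: 0.228
grip_force: 30.0
```

{"api": "move_arm", "payload": {
  "commands": [
    [[0, 0, 0.9], [0, 0, 0], 0.1],
    [[0, 0, 0.9], [0, 0, 0], 0.1],
    [[0, 0, 0], [0, 0, 0], 0.1]
  ]
}}

```text
t: 25.65
eef_pos: [615.3, -6.1, 120.1]
tcp_rot: [3.141, 0.0, 1.927]
ft_force: [1.6, -1.1, -8.8]
opening: 0.228
grip_force: 30.0
```

{"api": "move_arm", "payload": {
  "commands": [
    [[0.56, 0.25, 0], [0, 0, 8], 0.1],
    [[0.52, 0.33, 0], [0, 0, 8], 0.1],
    [[0.46, 0.4, 0], [0, 0, 8], 0.1],
    [[0.41, 0.46, 0], [0, 0, 8], 0.1],
    [[0.34, 0.51, 0], [0, 0, 8], 0.1],
    [[0.27, 0.55, 0], [0, 0, 8], 0.1],
    [[0.18, 0.59, 0], [0, 0, 8], 0.1],
    [[0.11, 0.6, 0], [0, 0, 8], 0.1],
    [[0.01, 0.62, 0], [0, 0, 8], 0.1],
    [[0, 0, 0], [0, 0, 0], 0.1]
  ]
}}

```text
t: 26.65
eef_pos: [643.7, 37.4, 118.7]
tcp_rot: [-3.142, -0.001, -3.095]
ft_force: [1.7, -4.7, -7.1]
opening: 0.228
grip_force: 30.0
```

{"api": "move_arm", "payload": {
  "commands": [
    [[0, 0, -0.6], [0, 0, 0], 0.1],
    [[0, 0, -0.5], [0, 0, 0], 0.1],
    [[0, 0, -0.4], [0, 0, 0], 0.1],
    [[0, 0, -0.3], [0, 0, 0], 0.1],
    [[0, 0, 0], [0, 0, 0], 0.1]
  ]
}}

```text
t: 27.15
eef_pos: [643.9, 36.8, 102.1]
tcp_rot: [-3.141, 0.0, -3.1]
ft_force: [-4.2, -5.4, 5.3]
opening: 0.224
grip_force: 30.0
```

{"api": "move_arm", "payload": {
  "commands": [
    [[0, 0, 0], [0, 0, 0], 0.45],
    [[0, 0, 0], [0, 0, 0], 0.45],
    [[0, 0, 3], [0, 0, 0], 0.45],
    [[0, 0, 4], [0, 0, 0], 0.45],
    [[-2, 3, 3], [0, 0, 3], 0.8],
    [[-2.5, 3.7, 2.5], [0, 0, 4], 1],
    [[-2.5, 3.7, 0], [0, 0, 4], 1],
    [[-2.5, 3.7, 0], [0, 0, 4], 1],
    [[-2.5, 3.7, 0], [0, 0, 4], 1],
    [[-2.5, 3.7, 0], [0, 0, 4], 1]
  ]
}}

```text
t: 28.15
eef_pos: [498.4, 252.9, 226.0]
tcp_rot: [3.141, 0.001, -2.696]
ft_force: [0.2, 0.4, 0.0]
opening: 0.897
grip_force: 0.0
```

{"api": "move_arm", "payload": {
  "commands": [
    [[-2.5, 3.7, 0], [0, 0, 4], 1],
    [[-2.5, 3.7, 0], [0, 0, 4], 1],
    [[-2.5, 3.5, 0], [0, 0, 0.6], 1],
    [[0, 0, 0], [0, 0, 0], 1],
    [[0, 0, 0], [0, 0, 0], 1]
  ]
}}

```text
t: 28.65
eef_pos: [424.0, 361.1, 225.8]
tcp_rot: [3.141, 0.001, -2.546]
ft_force: [0.1, -0.4, -0.0]
opening: 1.001
grip_force: 0.0
```

```bash
python3 - <<'E'
from h import *
i=camera_info("wrist");im=snap("wrist","w10.png",s=1.4);np.save("w10.npy",i,allow_pickle=True)
s=state();print(s["eef_pos"],s["tcp_rot"])
im=cv2.imread("pics/raw_w10.png")
u,v=proj("wrist",[421,364,56],i);print(u,v);u=int(u);v=int(v)
for h in(95,115):label(im,i,56,lo=45,hi=h,roi=(u-60,v-60,u+60,v+60))
b=snap("side","s10.png")
for z in (130,141): print(z,(proj("side",[*k(2.4),z])-[215,185])*3)
c=np.vstack([cv2.resize(b[185:285,215:348],(400,300),interpolation=cv2.INTER_CUBIC)])
cv2.imwrite("pics/c10.png",np.hstack([cv2.resize(im,(400,300)),c]))
E
```

```text
[424.66581981 360.32961592 225.72528745] [ 3.14140278e+00  5.20788422e-04 -2.54763421e+00]
285.2 203.1
[225, 143, 119, 103, 3429] c [411.2 353.2] sizes [np.float64(112.3), np.float64(118.0)] dir -61.3
[271, 171, 32, 55, 1726] c [416.  362.3] sizes [np.float64(32.5), np.float64(58.6)] dir 34.9
[225, 143, 119, 103, 3751] c [411.2 353.2] sizes [np.float64(112.4), np.float64(118.6)] dir -61.3
[270, 170, 33, 56, 1806] c [415.9 361.6] sizes [np.float64(33.5), np.float64(59.6)] dir 34.9
130 [324.3  35.7]
141 [324.9  26.1]
```

View pics/c10.png

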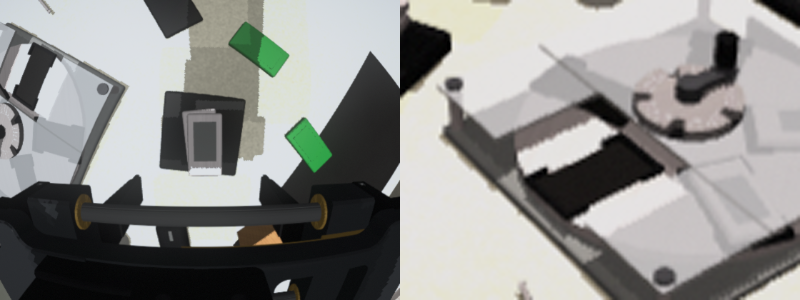

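The wheel is indexed: the knob top is at home height and an empty tray is at the opening. Drive4 is the grey and white drive (not green) at (204,140) in the left image, and its label puts the centre at about (421,365) at 34.9°. I'm going down to it.

{"api": "move_arm", "payload": {
  "commands": [
    [[-0.35, 0.45, -3], [0, 0, 0.9], 1],
    [[0, 0, -3], [0, 0, 0], 1],
    [[0, 0, -3], [0, 0, 0], 1],
    [[0, 0, -3], [0, 0, 0], 1],
    [[0, 0, -2.5], [0, 0, 0], 0.9],
    [[0, 0, -1.5], [0, 0, 0], 0.8],
    [[0, 0, -1.2], [0, 0, 0], 0.7],
    [[0, 0, 0], [0, 0, 0], 0.7],
    [[0, 0, 0], [0, 0, 0], 0.7]
  ]
}}

```text
t: 29.65
eef_pos: [421.6, 364.5, 54.0]
tcp_rot: [3.141, 0.0, -2.533]
ft_force: [-0.6, 0.4, -0.3]
opening: 0.705
grip_force: 0.0
```

{"api": "move_arm", "payload": {
  "commands": [
    [[-0.05, 0.05, -0.85], [0, 0, 0], 0.7],
    [[0, 0, 0], [0, 0, 0], 0.5],
    [[0, 0, 0], [0, 0, 0], 0.4],
    [[0, 0, 0], [0, 0, 0], 0.4],
    [[0, 0, 0], [0, 0, 0], 0.4]
  ]
}}

```text
t: 30.15
eef_pos: [420.6, 365.4, 45.3]
tcp_rot: [3.141, 0.0, -2.532]
ft_force: [-1.3, 0.8, 0.6]
opening: 0.543
grip_force: 30.0
```

{"api": "move_arm", "payload": {
  "commands": [
    [[0, 0, 1], [0, 0, 0], 0.4],
    [[0, 0, 3], [0, 0, 0], 0.4],
    [[0, 0, 3], [0, 0, 0], 0.4],
    [[0, 0, 3], [0, 0, 0], 0.4],
    [[0, 0, 0], [0, 0, 0], 0.4],
    [[0, 0, 0], [0, 0, 0], 0.4]
  ]
}}

```text
t: 30.75
eef_pos: [420.5, 365.2, 145.8]
tcp_rot: [3.142, 0.001, -2.532]
ft_force: [1.0, 0.4, -1.4]
opening: 0.545
grip_force: 30.0
```

```bash
python3 - <<'E'
from h import *
i=camera_info("wrist");s=state();im=snap("wrist","w11.png");np.save("w11.npy",i,allow_pickle=True)
print(s["eef_pos"],s["tcp_rot"],s["opening"],s["grip_force"],s["ft_force"])
for n,x in(("w8",cv2.imread("pics/raw_w8.png")),("now",im)):
    g=cv2.cvtColor(x,cv2.COLOR_BGR2GRAY)
    for c in(270,290): print(n,g[170:214,c].tolist(),g[334:350,c].tolist())
E
```

```text
[420.49854623 365.23445292 145.76806226] [ 3.14154362e+00  1.29905870e-03 -2.53207623e+00] 0.5447679012921292 29.999552071094513 [ 0.99992901  0.44709512 -1.42163175]
w8 [150, 147, 144, 144, 147, 148, 151, 148, 121, 91, 91, 103, 119, 129, 134, 138, 144, 147, 148, 148, 147, 147, 147, 147, 147, 147, 147, 147, 147, 146, 146, 147, 146, 145, 132, 82, 77, 78, 78, 77, 77, 76, 77, 78] [207, 207, 206, 206, 205, 195, 185, 201, 211, 210, 197, 124, 56, 28, 20, 19]
w8 [148, 146, 146, 146, 148, 149, 151, 148, 121, 91, 84, 95, 112, 122, 128, 132, 137, 141, 142, 142, 142, 142, 142, 142, 142, 142, 141, 141, 141, 141, 141, 141, 141, 140, 129, 90, 78, 77, 77, 76, 76, 76, 76, 76] [211, 211, 211, 211, 211, 204, 190, 202, 212, 212, 200, 126, 56, 29, 18, 16]
now [149, 149, 145, 115, 86, 81, 81, 81, 81, 81, 81, 82, 85, 93, 104, 120, 129, 135, 140, 146, 150, 150, 150, 150, 151, 150, 150, 150, 150, 150, 150, 150, 150, 150, 150, 150, 150, 141, 100, 81, 79, 79, 80, 80] [232, 233, 233, 233, 233, 233, 232, 232, 228, 214, 216, 143, 67, 35, 24, 22]
now [142, 124, 97, 83, 81, 81, 82, 81, 81, 81, 81, 82, 84, 89, 101, 115, 124, 129, 134, 140, 144, 144, 145, 145, 144, 144, 144, 145, 144, 144, 145, 145, 145, 145, 144, 144, 144, 136, 99, 81, 80, 79, 80, 80] [233, 236, 236, 236, 236, 236, 236, 235, 231, 217, 216, 145, 67, 34, 23, 21]
```

{"api": "move_arm", "payload": {
  "commands": [
    [[0.7, -3.5, 0], [0, 0, -4], 0.4],
    [[0.7, -3.5, 0], [0, 0, -4], 0.4],
    [[0.7, -3.5, 0], [0, 0, -4], 0.4],
    [[0.7, -3.5, 0], [0, 0, -4], 0.4],
    [[0.7, -3.5, 0], [0, 0, -4], 0.4],
    [[0.7, -3.5, 0], [0, 0, -4], 0.4],
    [[0.7, -3.5, 0], [0, 0, -4], 0.4],
    [[0.7, -3.5, 0], [0, 0, -4], 0.4],
    [[0.7, -3.5, 0], [0, 0, -0.5], 0.4],
    [[0.33, -1.95, -1], [0, 0, 0], 0.4]
  ]
}}

```text
t: 31.8
eef_pos: [487.2, 28.5, 134.7]
tcp_rot: [-3.142, -0.0, -3.101]
ft_force: [0.5, 0.1, -1.5]
opening: 0.543
grip_force: 30.0
```

{"api": "move_arm", "payload": {
  "commands": [
    [[0, 0, -2], [0, 0, 0], 0.4],
    [[0, 0, -2], [0, 0, 0], 0.4],
    [[0, 0, 0], [0, 0, 0], 0.4],
    [[0, 0, 0], [0, 0, 0], 0.4]
  ]
}}

```text
t: 32.2
eef_pos: [486.5, 30.8, 94.6]
tcp_rot: [3.141, -0.002, -3.099]
ft_force: [0.1, 0.6, -0.8]
opening: 0.544
grip_force: 30.0
```

{"api": "move_arm", "payload": {
  "commands": [
    [[0, 0, -2], [0, 0, 0], 0.4],
    [[0, 0, -2], [0, 0, 0], 0.4],
    [[0, 0, -1], [0, 0, 0], 0.4],
    [[0, 0, -0.4], [0, 0, 0], 0.4],
    [[0, 0, 0], [0, 0, 0], 0.4],
    [[0, 0, 0], [0, 0, 0], 0.4]
  ]
}}

```text
t: 32.8
eef_pos: [487.2, 30.8, 41.8]
tcp_rot: [-3.142, 0.001, -3.099]
ft_force: [0.6, 0.4, -2.3]
opening: 0.542
grip_force: 30.0
```

{"api": "move_arm", "payload": {
  "commands": [
    [[0, 0, -0.4], [0, 0, 0], 0.4],
    [[0, 0, 0], [0, 0, 0], 0.4],
    [[0, 0, 0], [0, 0, 0], 0.65],
    [[0, 0, 0], [0, 0, 0], 0.65],
    [[0, 0, 1], [0, 0, 0], 0.65],
    [[0, 0, 3], [0, 0, 0], 0.65],
    [[-0.5, 0, 4], [0, 0, -8], 0.8],
    [[-1, 0, 4], [0, 0, -8], 0.8],
    [[-1, 0, 4], [0, 0, -8], 0.7],
    [[0, 0, 3.5], [0, 0, -8], 0.6]
  ]
}}

```text
t: 33.8
eef_pos: [460.5, 30.9, 234.9]
tcp_rot: [3.141, 0.001, 2.62]
ft_force: [1.1, 1.1, -0.4]
opening: 0.682
grip_force: 0.0
```

```bash
python3 - <<'E'
from h import *
i=camera_info("wrist");im=snap("wrist","w12.png")
s=state();print(s["eef_pos"],s["tcp_rot"])
i5=np.load("w5.npy",allow_pickle=True).item();a=cv2.imread("pics/raw_w5.png")
for n,x,y in(("w5",a,i5),("w12",im,i)):
    u,v=proj("wrist",[487.6,30.5,48],y);print(n,u,v)
    label(x,y,48,lo=60,hi=115,roi=(int(u)-30,int(v)-30,int(u)+30,int(v)+30))
arc(2.4,74.4,9);print(k(2.4))
E
```

```text
[462.83566073  30.78802193 239.65598676] [3.13785355 0.00736326 2.61084491]
w5 292.5 220.2
[264, 190, 41, 31, 744] c [468.6  30.1] sizes [np.float64(34.6), np.float64(33.6)] dir -88.0
w12 292.9 220.7
[264, 190, 40, 30, 731] c [467.3  29.8] sizes [np.float64(35.1), np.float64(31.1)] dir -88.7
[[-0.07, 0.61], [-0.15, 0.59], [-0.24, 0.57], [-0.31, 0.53], [-0.38, 0.48], [-0.44, 0.43], [-0.5, 0.35], [-0.54, 0.29], [-0.58, 0.2]] 8.0
[643.46140452  37.04252876]
```

{"api": "move_arm", "payload": {
  "commands": [
    [[3.5, 0.1, 0], [0, 0, 0], 0.45],
    [[3.5, 0.1, -1], [0, 0, 0], 0.45],
    [[3.5, 0.1, -1], [0, 0, 0], 0.45],
    [[3.5, 0.1, -2], [0, 0, 0], 0.45],
    [[3.5, 0.1, -2], [0, 0, 0], 0.45],
    [[0.5, 0.1, -1], [0, 0, 0], 0.45],
    [[0, 0, 0], [0, 0, 0], 0.45],
    [[0, 0, 0], [0, 0, 0], 0.45]
  ]
}}

```text
t: 34.65
eef_pos: [641.0, 36.8, 162.7]
tcp_rot: [-3.142, -0.0, 2.626]
ft_force: [0.9, 0.3, 0.0]
opening: 0.45
grip_force: 0.0
```

{"api": "move_arm", "payload": {
  "commands": [
    [[0.28, 0, -2], [0, 0, 0], 0.45],
    [[0, 0, -2], [0, 0, 0], 0.45],
    [[0, 0, -1.2], [0, 0, 0], 0.45],
    [[0, 0, -0.9], [0, 0, 0], 0.45],
    [[0, 0, 0], [0, 0, 0], 0.1],
    [[0, 0, 0], [0, 0, 0], 0.1],
    [[0, 0, 0], [0, 0, 0], 0.1],
    [[0, 0, 0], [0, 0, 0], 0.1],
    [[0, 0, 0], [0, 0, 0], 0.1]
  ]
}}

```text
t: 35.55
eef_pos: [645.0, 36.7, 101.9]
tcp_rot: [3.141, 0.001, 2.625]
ft_force: [-1.6, 0.5, 5.8]
opening: 0.226
grip_force: 30.0
```

{"api": "move_arm", "payload": {
  "commands": [
    [[0, 0, 0.9], [0, 0, 0], 0.1],
    [[0, 0, 0.9], [0, 0, 0], 0.1],
    [[0, 0, 0], [0, 0, 0], 0.1]
  ]
}}

```text
t: 35.85
eef_pos: [644.8, 36.8, 120.1]
tcp_rot: [3.141, 0.001, 2.625]
ft_force: [4.0, 0.0, -7.8]
opening: 0.229
grip_force: 30.0
```

{"api": "move_arm", "payload": {
  "commands": [
    [[-0.07, 0.61, 0], [0, 0, 8], 0.1],
    [[-0.15, 0.59, 0], [0, 0, 8], 0.1],
    [[-0.24, 0.57, 0], [0, 0, 8], 0.1],
    [[-0.31, 0.53, 0], [0, 0, 8], 0.1],
    [[-0.38, 0.48, 0], [0, 0, 8], 0.1],
    [[-0.44, 0.43, 0], [0, 0, 8], 0.1],
    [[-0.5, 0.35, 0], [0, 0, 8], 0.1],
    [[-0.54, 0.29, 0], [0, 0, 8], 0.1],
    [[-0.58, 0.2, 0], [0, 0, 8], 0.1],
    [[0, 0, 0], [0, 0, 0], 0.1]
  ]
}}

```text
t: 36.85
eef_pos: [611.3, 77.1, 118.6]
tcp_rot: [3.14, -0.002, -2.398]
ft_force: [1.5, -3.1, -8.0]
opening: 0.228
grip_force: 30.0
```

{"api": "move_arm", "payload": {
  "commands": [
    [[0, 0, -0.6], [0, 0, 0], 0.1],
    [[0, 0, -0.5], [0, 0, 0], 0.1],
    [[0, 0, -0.4], [0, 0, 0], 0.1],
    [[0, 0, -0.3], [0, 0, 0], 0.1],
    [[0, 0, 0], [0, 0, 0], 0.1]
  ]
}}

```text
t: 37.35
eef_pos: [613.0, 76.8, 102.0]
tcp_rot: [-3.141, 0.001, -2.403]
ft_force: [-1.9, -5.4, 5.6]
opening: 0.225
grip_force: 30.0
```

{"api": "move_arm", "payload": {
  "commands": [
    [[0, 0, 0], [0, 0, 0], 0.45],
    [[0, 0, 0], [0, 0, 0], 0.45],
    [[0, 0, 3], [0, 0, 0], 0.45],
    [[0, 0, 4], [0, 0, 0], 0.45],
    [[-1.6, 2.5, 3], [0, 0, 0], 0.8],
    [[-2.5, 3.8, 1], [0, 0, -1], 1],
    [[-2.5, 3.8, 0], [0, 0, -1], 1],
    [[-2.5, 3.8, 0], [0, 0, -1], 1],
    [[-2.5, 3.8, 0], [0, 0, -1], 1],
    [[-2.5, 3.8, 0], [0, 0, -1], 1]
  ]
}}

```text
t: 38.35
eef_pos: [470.2, 294.0, 211.3]
tcp_rot: [3.141, 0.001, -2.49]
ft_force: [1.2, 0.9, -0.5]
opening: 0.898
grip_force: 0.0
```

{"api": "move_arm", "payload": {
  "commands": [
    [[-2.5, 3.8, 0], [0, 0, -1], 1],
    [[-2.4, 3.2, 0], [0, 0, -1], 1],
    [[0, 0, 0], [0, 0, -1], 1],
    [[0, 0, 0], [0, 0, 0], 1],
    [[0, 0, 0], [0, 0, 0], 1]
  ]
}}

```text
t: 38.85
eef_pos: [423.0, 361.8, 211.1]
tcp_rot: [3.141, 0.0, -2.541]
ft_force: [-0.3, 0.0, 0.4]
opening: 1.003
grip_force: 0.0
```

```bash
python3 - <<'E'
from h import *
i=camera_info("wrist");im=snap("wrist","w13.png");np.save("w13.npy",i,allow_pickle=True)
s=state();print(s["eef_pos"],s["tcp_rot"])
u,v=map(int,proj("wrist",[421,364,42],i));print(u,v)
label(im,i,42,lo=45,hi=110,roi=(u-60,v-60,u+60,v+60))
b=snap("side","s13.png")
for z in (130,141): print(z,(proj("side",[*k(74.4),z])-[215,185])*3)
c=cv2.resize(b[185:285,215:348],(400,300),interpolation=cv2.INTER_CUBIC)
cv2.imwrite("pics/c13.png",np.hstack([cv2.resize(im,(400,300)),c]))
E
```

```text
[423.18482493 361.5868926  211.06193448] [ 3.14146689e+00  6.03849653e-05 -2.54177565e+00]
284 203
[224, 143, 120, 108, 3789] c [413.5 354.6] sizes [np.float64(116.1), np.float64(122.8)] dir -61.2
[262, 165, 37, 58, 1810] c [414.8 354.7] sizes [np.float64(34.0), np.float64(60.0)] dir 40.1
130 [271.2  26.7]
141 [271.5  17.1]
```

View pics/c13.png

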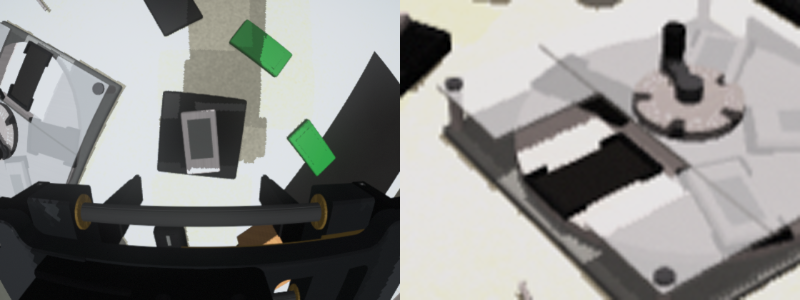

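Drive3 is at (200,140) in the left image, and its label puts the centre at about (419.4,358.6) at 40°. The pin is home and an empty tray is at the opening.

{"api": "move_arm", "payload": {
  "commands": [
    [[-0.37, -0.3, -3], [0, 0, 5.7], 1],
    [[0, 0, -3], [0, 0, 0], 1],
    [[0, 0, -3], [0, 0, 0], 1],
    [[0, 0, -3], [0, 0, 0], 1],
    [[0, 0, -2.5], [0, 0, 0], 0.9],
    [[0, 0, -1.5], [0, 0, 0], 0.8],
    [[0, 0, -1.2], [0, 0, 0], 0.7],
    [[0, 0, 0], [0, 0, 0], 0.7],
    [[0, 0, 0], [0, 0, 0], 0.7]
  ]
}}

```text
t: 39.85
eef_pos: [419.3, 359.1, 39.5]
tcp_rot: [3.142, 0.0, -2.442]
ft_force: [-0.3, -0.3, 0.7]
opening: 0.703
grip_force: 0.0
```

{"api": "move_arm", "payload": {
  "commands": [
    [[0, 0, -0.75], [0, 0, 0], 0.7],
    [[0, 0, 0], [0, 0, 0], 0.5],
    [[0, 0, 0], [0, 0, 0], 0.4],
    [[0, 0, 0], [0, 0, 0], 0.4],
    [[0, 0, 0], [0, 0, 0], 0.4]
  ]
}}

```text
t: 40.35
eef_pos: [418.9, 359.3, 31.8]
tcp_rot: [3.142, 0.0, -2.441]
ft_force: [0.5, -0.6, 1.3]
opening: 0.544
grip_force: 30.0
```

{"api": "move_arm", "payload": {
  "commands": [
    [[0, 0, 1], [0, 0, 0], 0.4],
    [[0, 0, 3], [0, 0, 0], 0.4],
    [[0, 0, 3], [0, 0, 0], 0.4],
    [[0, 0, 3], [0, 0, 0], 0.4],
    [[0, 0, 1.2], [0, 0, 0], 0.4],
    [[0, 0, 0], [0, 0, 0], 0.4],
    [[0, 0, 0], [0, 0, 0], 0.4]
  ]
}}

```text
t: 41.05
eef_pos: [418.4, 359.0, 142.8]
tcp_rot: [3.141, -0.001, -2.441]
ft_force: [-1.1, -0.4, -1.7]
opening: 0.538
grip_force: 30.0
```

```bash
python3 - <<'E'
from h import *
i=camera_info("wrist");s=state();im=snap("wrist","w14.png")
print(s["eef_pos"],s["tcp_rot"],s["opening"],s["grip_force"],s["ft_force"])
g=cv2.cvtColor(im,cv2.COLOR_BGR2GRAY)
for c in(270,290): print(g[170:214,c].tolist(),g[334:350,c].tolist())
E
```

```text
[418.44604898 358.99905433 142.81679292] [ 3.14138204e+00 -8.74428795e-04 -2.44137012e+00] 0.538113735158733 29.98765379190445 [-1.13552843 -0.38010807 -1.72522536]
[36, 35, 35, 35, 35, 34, 34, 34, 34, 39, 66, 83, 90, 104, 118, 128, 133, 139, 146, 149, 150, 149, 150, 150, 150, 150, 150, 150, 150, 150, 150, 149, 149, 149, 149, 148, 140, 101, 81, 79, 79, 80, 80, 79] [233, 233, 233, 232, 232, 232, 228, 189, 200, 225, 225, 147, 67, 34, 24, 23]
[33, 33, 33, 32, 32, 33, 32, 32, 32, 35, 56, 77, 86, 98, 112, 122, 128, 133, 138, 142, 144, 144, 144, 144, 144, 145, 144, 144, 144, 144, 144, 144, 144, 144, 144, 143, 133, 92, 79, 79, 79, 79, 78, 79] [235, 236, 236, 236, 236, 236, 235, 231, 219, 226, 226, 148, 68, 34, 25, 21]
```

{"api": "move_arm", "payload": {
  "commands": [
    [[0.7, -3.5, 0], [0, 0, -4.5], 0.4],
    [[0.7, -3.5, 0], [0, 0, -4.5], 0.4],
    [[0.7, -3.5, 0], [0, 0, -4.5], 0.4],
    [[0.7, -3.5, 0], [0, 0, -4.5], 0.4],
    [[0.7, -3.5, 0], [0, 0, -4.5], 0.4],
    [[0.7, -3.5, 0], [0, 0, -4.5], 0.4],
    [[0.7, -3.5, 0], [0, 0, -4.5], 0.4],
    [[0.7, -3.5, 0], [0, 0, -4.5], 0.4],
    [[0.7, -3.5, 0], [0, 0, -1.7], 0.4],
    [[0.6, -1.35, -1], [0, 0, 0], 0.4]
  ]
}}

```text
t: 42.1
eef_pos: [488.1, 28.4, 132.9]
tcp_rot: [-3.142, -0.0, -3.102]
ft_force: [-0.1, -0.3, -2.6]
opening: 0.546
grip_force: 30.0
```

{"api": "move_arm", "payload": {
  "commands": [
    [[0, 0, -2], [0, 0, 0], 0.4],
    [[0, 0, -2], [0, 0, 0], 0.4],
    [[0, 0, 0], [0, 0, 0], 0.4],
    [[0, 0, 0], [0, 0, 0], 0.4]
  ]
}}

```text
t: 42.5
eef_pos: [487.5, 31.2, 92.9]
tcp_rot: [3.141, -0.002, -3.099]
ft_force: [0.1, 0.6, -0.5]
opening: 0.543
grip_force: 30.0
```

{"api": "move_arm", "payload": {
  "commands": [
    [[0, -0.05, -2], [0, 0, 0], 0.4],
    [[0, 0, -2], [0, 0, 0], 0.4],
    [[0, 0, -1], [0, 0, 0], 0.4],
    [[0, 0, -0.2], [0, 0, 0], 0.4],
    [[0, 0, 0], [0, 0, 0], 0.4],
    [[0, 0, 0], [0, 0, 0], 0.4]
  ]
}}

```text
t: 43.1
eef_pos: [488.3, 30.3, 42.3]
tcp_rot: [-3.142, 0.001, -3.099]
ft_force: [-0.2, -0.6, -1.2]
opening: 0.545
grip_force: 30.0
```

{"api": "move_arm", "payload": {
  "commands": [
    [[0, 0, -0.4], [0, 0, 0], 0.4],
    [[0, 0, 0], [0, 0, 0], 0.4],
    [[0, 0, 0], [0, 0, 0], 0.65],
    [[0, 0, 0], [0, 0, 0], 0.65],
    [[0, 0, 1], [0, 0, 0], 0.65],
    [[0, 0, 3], [0, 0, 0], 0.65],
    [[-0.5, 0, 4], [0, 0, -8], 0.8],
    [[-1, 0, 4], [0, 0, -8], 0.8],
    [[-1, 0, 4], [0, 0, -8], 0.7],
    [[0, 0, 3.5], [0, 0, -8], 0.6]
  ]
}}

```text
t: 44.1
eef_pos: [461.5, 30.4, 235.4]
tcp_rot: [3.141, 0.001, 2.62]
ft_force: [0.6, -0.0, 0.4]
opening: 0.683
grip_force: 0.0
```

```bash
python3 - <<'E'
from h import *
i=camera_info("wrist");im=snap("wrist","w15.png")
s=state();print(s["eef_pos"],s["tcp_rot"])
u,v=proj("wrist",[487.6,30.5,48],i);print(u,v)
label(im,i,48,lo=60,hi=115,roi=(int(u)-30,int(v)-30,int(u)+30,int(v)+30))
arc(74.4,146.4,9);print(k(74.4))
E
```

```text
[463.82437889  30.27688227 240.15201481] [3.13787823 0.00736367 2.61085389]
292.9 219.7
[264, 189, 40, 32, 742] c [468.5  29.2] sizes [np.float64(34.9), np.float64(32.1)] dir -87.9
[[-0.6, 0.12], [-0.61, 0.04], [-0.62, -0.05], [-0.6, -0.13], [-0.57, -0.21], [-0.54, -0.29], [-0.49, -0.37], [-0.44, -0.43], [-0.38, -0.48]] 8.0
[611.33247211  77.57915294]
```

{"api": "move_arm", "payload": {
  "commands": [
    [[3, 0.95, 0], [0, 0, -8], 0.45],
    [[3, 0.95, -1], [0, 0, -8], 0.45],
    [[3, 0.95, -1], [0, 0, -8], 0.45],
    [[3, 0.95, -2], [0, 0, -8], 0.45],
    [[2.8, 0.9, -2], [0, 0, -8], 0.45],
    [[0, 0, -1], [0, 0, 0], 0.45],
    [[0, 0, 0], [0, 0, 0], 0.45],
    [[0, 0, 0], [0, 0, 0], 0.45]
  ]
}}

```text
t: 44.95
eef_pos: [610.2, 77.1, 163.3]
tcp_rot: [-3.142, -0.0, 1.929]
ft_force: [-0.1, 0.0, 1.6]
opening: 0.452
grip_force: 0.0
```

{"api": "move_arm", "payload": {
  "commands": [
    [[0.15, 0.05, -2], [0, 0, 0], 0.45],
    [[0, 0, -2], [0, 0, 0], 0.45],
    [[0, 0, -1.2], [0, 0, 0], 0.45],
    [[0, 0, -0.9], [0, 0, 0], 0.45],
    [[0, 0, 0], [0, 0, 0], 0.1],
    [[0, 0, 0], [0, 0, 0], 0.1],
    [[0, 0, 0], [0, 0, 0], 0.1],
    [[0, 0, 0], [0, 0, 0], 0.1],
    [[0, 0, 0], [0, 0, 0], 0.1]
  ]
}}

```text
t: 45.85
eef_pos: [612.9, 77.9, 102.4]
tcp_rot: [3.14, 0.001, 1.927]
ft_force: [1.8, 0.8, 4.6]
opening: 0.225
grip_force: 30.0
```

{"api": "move_arm", "payload": {
  "commands": [
    [[0, 0, 0.9], [0, 0, 0], 0.1],
    [[0, 0, 0.9], [0, 0, 0], 0.1],
    [[0, 0, 0], [0, 0, 0], 0.1]
  ]
}}

```text
t: 46.15
eef_pos: [612.6, 77.9, 120.2]
tcp_rot: [3.141, 0.0, 1.927]
ft_force: [5.3, 2.8, -7.7]
opening: 0.229
grip_force: 30.0
```

{"api": "move_arm", "payload": {
  "commands": [
    [[-0.6, 0.12, 0], [0, 0, 8], 0.1],
    [[-0.61, 0.04, 0], [0, 0, 8], 0.1],
    [[-0.62, -0.05, 0], [0, 0, 8], 0.1],
    [[-0.6, -0.13, 0], [0, 0, 8], 0.1],
    [[-0.57, -0.21, 0], [0, 0, 8], 0.1],
    [[-0.54, -0.29, 0], [0, 0, 8], 0.1],
    [[-0.49, -0.37, 0], [0, 0, 8], 0.1],
    [[-0.44, -0.43, 0], [0, 0, 8], 0.1],
    [[-0.38, -0.48, 0], [0, 0, 8], 0.1],
    [[0, 0, 0], [0, 0, 0], 0.1]
  ]
}}

```text
t: 47.15
eef_pos: [563.1, 58.5, 119.0]
tcp_rot: [-3.14, -0.002, -3.095]
ft_force: [3.3, -0.6, -7.1]
opening: 0.225
grip_force: 30.0
```

{"api": "move_arm", "payload": {
  "commands": [
    [[0, 0, -0.6], [0, 0, 0], 0.1],
    [[0, 0, -0.5], [0, 0, 0], 0.1],
    [[0, 0, -0.4], [0, 0, 0], 0.1],
    [[0, 0, -0.3], [0, 0, 0], 0.1],
    [[0, 0, 0], [0, 0, 0], 0.1]
  ]
}}

```text
t: 47.65
eef_pos: [564.0, 59.7, 102.4]
tcp_rot: [-3.142, 0.001, -3.101]
ft_force: [-2.9, -2.8, 9.9]
opening: 0.23
grip_force: 30.0
```

{"api": "move_arm", "payload": {
  "commands": [
    [[0, 0, 0], [0, 0, 0], 0.45],
    [[0, 0, 0], [0, 0, 0], 0.45],
    [[0, 0, 3], [0, 0, 0], 0.45],
    [[0, 0, 4], [0, 0, 0], 0.45],
    [[-1.6, 3, 3], [0, 0, 0], 0.8],
    [[-2.5, 4, 3], [0, 0, 0], 1],
    [[-2.5, 4, 0], [0, 0, 0], 1],
    [[-2, 4, 0], [0, 0, 0], 1],
    [[0, 4, 0], [0, 0, 0], 1],
    [[0, 0, 0], [0, 0, 0], 1]
  ]
}}

```text
t: 48.65
eef_pos: [479.6, 249.3, 228.4]
tcp_rot: [3.141, 0.0, -3.096]
ft_force: [0.0, -0.7, 0.1]
opening: 0.898
grip_force: 0.0
```

```bash
python3 - <<'E'
from h import *
t=snap("top","t16.png");b=snap("side","s16.png");s=state();print(s["eef_pos"],s["t"])
for z in (130,141): print(z,(proj("side",[*k(146.4),z])-[215,185])*3)
t0=cv2.imread("pics/raw_top0.png")
f=lambda x:cv2.resize(x[115:235,160:420],(400,185),interpolation=cv2.INTER_CUBIC)
c=cv2.resize(b[185:285,215:348],(400,300),interpolation=cv2.INTER_CUBIC)
l=np.vstack([f(t0),f(t)]);cv2.imwrite("pics/c16.png",np.hstack([l,np.vstack([c,np.zeros((70,400,3),np.uint8)])]))
E
```

```text
[480.03774088 246.22343301 228.08821316] 48.75
130 [241.2  51.9]
141 [241.5  42.3]
```

View pics/c16.png

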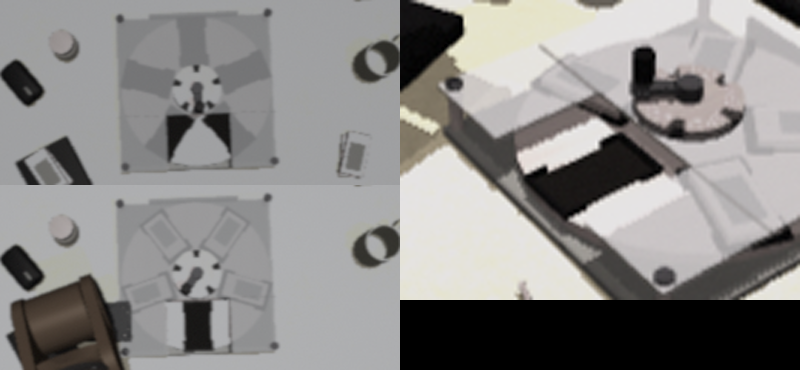

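All four drives lie in trays under the guard, an empty tray is at the opening, the knob top at (644,52) matches home height, and the mug, mouse and jar haven't moved. I'm handing the job in.

```bash
python3 -c "
from cell import env
print(env.job_done())"
```

```text
the job is handed in; nothing more can be done
None
```

I handed the job in at about 49 s: the final pictures show all four drives lying in trays under the guard, an empty tray at the opening, the pin home, and the mug, mouse and jar where they were; I didn't recheck the screwdriver.

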